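# Set up the gel caster: tray on, table level, gates and combs in

## Robot

A 6-joint arm with a two-finger parallel gripper is mounted at the origin on the work surface. World frame = base frame: x ahead of the robot, y to its left, z up, the work surface at z = 0. Lengths are in m, angles in rad, forces in N, time in s.
With the tool pointing down it reaches from about 0.35 to 0.975 m from the base axis. Payload 4.9 kg.
Tool frame: the origin (TCP) lies at the very end of the fingers, on their centre line; the grasp point (between the pads) lies manip.grip_point_offset behind it (manip.grip_point_offset is the distance from the TCP to the grasp point, in m); z points along the fingers, y is the direction in which the jaws open and shut (so a half turn about z gives the same grasp; the last joint's range is limited). The gripper opens to 85 mm and grips with 20 to 120 N. Pads are 22 mm wide; open, the fingers measure 114 mm over their backs; the gripper's body (76 mm by 85 mm) begins 54 mm behind the grasp point. The pads swing forward as they close: fully open they stand 13 mm farther back than shut.
Start: joints at [0.985, 0.053, 1.613, -0, 1.476, -0.119], TCP at [0.281, 0.558, 0.231] pointing down, gripper open.
Joint ranges: [-3.01, 3.01], [-1.01, 2.22], [0.06, 2.58], [-1.02, 4.17], [0.09, 2.62], [-3.14, 3.14]. Speed limits (rad/s): [2.57, 2.57, 3.14, 3.14, 3.14, 3.14].

## Interface

Orientations are given as a unit quaternion [w, x, y, z].
In Python, from plant import status, grab_frame, camera_params, ticket, boxes_of, outline_of, manip gives the robot as it stands. The module is installed in compiled form; this text tells all that it offers.
- The arm moves only by the tool play_rows, never from a script. Its argument "deltas" is a list of rows, each a list of 2 entries, a list of its own where there are three numbers: the shift along the world's x, y, z in m, then the turn about the world's z in rad. A call has 1 to 5 rows; each row is the pose to reach, as a shift and turn from the pose commanded when the call began; what a row does not reach only later rows make up. A row lasts 1/8 s, in which the tool goes at most 62.5 mm and 10.7 degrees, less where a joint would pass 70% of its speed; a pose out of reach is approached as far as the arm can. A call with a gripper value outside its range is refused whole. "grip" is the opening, from -1 (shut) to 1 (fully open), set as the call begins (left out, the last holds). The fingers move at their own pace and stop on an object; the grip force is fixed at half the most. Time passes only in rows, so rows that repeat a pose let the fingers close. It gives the time, the measured TCP pose, the force and the opening at its end, in the units of the state.
- status.state(): the state, without advancing time (a new reading comes with each control period).
- grab_frame(name): name is "scene" or "side" or "wrist"; returns (picture, depth): 420x560x3 uint8, blue, green, red; 420x560 float32, m along the optical axis (not along the pixel's ray), 0 where there is no reading.
- camera_params(name): a dict with "mtx" (3x3 intrinsics, pixels), "world_from_camera" (4x4, takes a point from camera to world coordinates). Camera axes: x right, y up, looking along -z (the intrinsics and any distortion apply to the point x, -y, -z); pixel columns grow to the right and rows downward; lengths in m; the calibration is good to about 2 mm. A picture is of the moment at which its call begins: read the wrist's pose just before it. camera_params takes no time and is no camera call; for the wrist camera it gives the pose at the moment of the call.
- ticket.job_done(): hands the job in, once; it reports no verdict.
Trained networks look in the newest picture that a camera, given by its name, has taken for a name from the list of things; names that differ only in an ending like _2 or _b are one class to them, and where a whole thing is asked for, a point or a joint stands for the part that bears it (a point fixed in the world has none). Each returns a list of dicts, best first, with "confidence" (0 to 1); they miss things now and then, are a little off and sometimes report something else, mostly with a low value. They report only what shows in the picture. A call takes as long as a camera call.
- boxes_of(camera, name): "box" ([left, top, right, bottom] in pixels, round what is visible of it).
- outline_of(camera, name): "region" (420x560 bool, what is visible of it) and "box" ([left, top, right, bottom] in pixels, round what is visible of it).
The state is a dict: "time": time; "joint_pos": joint angles; "joint_vel": joint speeds; "joint_efforts": joint torques, N m; "tool_pos": TCP position; "tool_rot": TCP orientation; "contact_force": force on the tool from outside, world axes, zero at the start; "ft_torque": the same for the moment, N m; "gripper_width": opening from 0.0 (shut) to 1.0 (fully open).
Only numpy, scipy, OpenCV 4.12 (cv2) and the standard library are available. Lean on these libraries where they do the work, as an engineer would, in place of code of your own. Each camera call takes 0.05 s, during which the arm holds its last target.

## Task

Get the gel caster ready for pouring: first set the clear casting tray down between the white stops on the levelling table, and then, with the tray on it, turn its two black screw knobs until the table is level (the bubbles of both spirit levels between their marks). Slide the two solid end gates from the rack fully down into the tray's two end slots and every toothed comb in the rack fully home into a middle slot of its own, let go of everything, and leave the other things on the bench standing where they are.

Things in the scene. Friction and masses are not known exactly. Their poses are not given: they have to be found in the camera images.
- tray_mid (a point): Clear plastic casting tray, loose, 200 to 325 g, 200 mm long (own y), 66 mm wide (own x), 40 mm high, walls and floor 4 mm, ends open; the same end for end. Site: its centre, 20 mm above its underside, z up. Grip it across the 66 mm from above at mid-length. Ribs inside the long walls form five cross slots (48 mm free between opposite ribs, 58 mm between walls). Starts on the bench.
- bed (a point): Centre of the tray's place on the levelling table's deck, on its upper face (40 mm above the bench when level). Own y runs along the tray's place, z is the deck's normal. White stops 8 mm high round the tray's ends and corners leave it 2.5 to 3 mm of play; long sides free at mid-length. Tray seated: flat on the deck, tray_mid 20 mm above this point.
- vial_r_mid (a point): Middle of the top of the arched green spirit level (66 mm long) that lies along the bed's y on the deck's +x edge, towards +y; two black marks, 12 mm either side. It shows the tilt along the table's length, set by knob_r.
- vial_n_mid (a point): Middle of the top of the like spirit level that lies along the bed's x at the deck's +y end; two black marks, 12 mm either side. It shows the tilt across the table, set by knob_n.
- bub_r_mid (a point): Centre of the white bubble (17 mm long) in the green level along the table. It moves along the arched tube to the high side, 7 mm per degree of tilt (0.4 m per rad), and is midway between the marks (at vial_r_mid) when level. Level enough when the whole bubble is between the marks.
- bub_n_mid (a point): Centre of the white bubble in the green level across the table: moves to the high side, 7 mm per degree of tilt (0.4 m per rad), midway between the marks (at vial_n_mid) when level.
- tilt_r (a joint): Tilt of the deck along its length (rad): 0 level, positive when the end at knob_r (the bed's -y end) is high. Changes 0.0051 rad per rad of knob_r. Up to 0.024 either way at the start.
- tilt_n (a joint): Tilt of the deck across its length (rad): 0 level, positive when the side of knob_n (the bed's -x side) is high. Changes 0.0106 rad per rad of knob_n. Up to 0.04 at the start.
- knob_r_mid (a point): Centre of the black foot-screw knob at the table's end on the bed's -y side: upright fluted cylinder, 40 mm across, 30 mm high, top 108 mm above the bench; it keeps its height as the deck climbs its screw. Clockwise from above raises that end (10 mm a turn). Stiff (0.06 N m), stays put, 9 rad each way from level. Grip across its diameter from above, any yaw; the tray's end is 55 mm from its axis.
- knob_n_mid (a point): Centre of the other black knob, alike, at the table's end on the bed's +y side, the corner towards the bed's -x. Clockwise from above raises that corner of the deck (10 mm a turn). This knob leans with the base frame by tilt_r; the deck is hinged to the frame along the bed's +x side.
- rack: Loose grey comb rack, 0.9 kg, 216 mm long (own y), 80 mm wide (own x), 46 mm high, origin under its centre; floor 10 mm. Five slots 8 mm wide across it at own y = -88, -44, 0, 44, 88 mm hold the combs and gates in any order, blade width along own x; 48 mm free between its two slotted walls. It stands on the bench beside the table, left or right.
- gate1_mid (a point): White solid end gate, 60 g, one of two. Plate 54 mm wide (own x), 38 mm deep, 5 mm thick (3 mm at its black lower edge), under a short tab 36 x 12 x 16 mm (x, y, z) to grip across its 12 mm from above. Site: tab's centre, 46 mm above the lower edge, own z up. Starts upright in the rack. Home: lower edge on the tray's floor, this point 50 mm above the tray's underside.
- gate2_mid (a point): White solid end gate, 60 g, one of two. Plate 54 mm wide (own x), 38 mm deep, 5 mm thick (3 mm at its black lower edge), under a short tab 36 x 12 x 16 mm (x, y, z) to grip across its 12 mm from above. Site: tab's centre, 46 mm above the lower edge, own z up. Starts upright in the rack. Home: lower edge on the tray's floor, this point 50 mm above the tray's underside.
- comb1_mid (a point): White toothed gel comb, 60 g, one of up to three (absent: None). Blade 54 mm wide (own x), 33 mm deep, 5 mm thick (teeth 3 mm), under a bar 82 x 12 x 16 mm (x, y, z) to grip across its 12 mm from above. Site: bar's centre, 41 mm above the teeth's ends, own z up. Starts upright in the rack, bar resting on its walls. Home: bar on the tray's wall tops, this point 48 mm above the tray's underside.
- comb2_mid (a point): White toothed gel comb, 60 g, one of up to three (absent: None). Blade 54 mm wide (own x), 33 mm deep, 5 mm thick (teeth 3 mm), under a bar 82 x 12 x 16 mm (x, y, z) to grip across its 12 mm from above. Site: bar's centre, 41 mm above the teeth's ends, own z up. Starts upright in the rack, bar resting on its walls. Home: bar on the tray's wall tops, this point 48 mm above the tray's underside.
- comb3_mid (a point): White toothed gel comb, 60 g, one of up to three (absent: None). Blade 54 mm wide (own x), 33 mm deep, 5 mm thick (teeth 3 mm), under a bar 82 x 12 x 16 mm (x, y, z) to grip across its 12 mm from above. Site: bar's centre, 41 mm above the teeth's ends, own z up. Starts upright in the rack, bar resting on its walls. Home: bar on the tray's wall tops, this point 48 mm above the tray's underside.
- slot_e1 (a point): Own -y end slot of the tray, at floor level (4 mm above the tray's underside): 8 mm wide along own y, blade width along own x, z up; walls 36 mm above this point. For a gate. The other four are alike, every 44 mm along own +y: three middle slots for combs, then the other end slot.
- buffer: Reagent bottle, 170 mm high, loose, origin at its underside; a bystander, to be left alone.
- flask: Conical glass flask, 133 mm high, loose, origin at its underside; a bystander, to be left alone.
- beaker: Glass beaker, 70 mm high, loose, origin at its underside; a bystander, to be left alone.
- tipbox: Pipette tip box, 118 x 80 x 58 mm, loose, origin at its underside; a bystander, to be left alone.
- dishes: Stack of culture dishes, 90 mm across, 43 mm high, loose, origin at its underside; a bystander, to be left alone.
- pipette: Pipette lying down, 280 mm long, loose, origin at its underside; a bystander, to be left alone.
- spatula: Spatula lying down, 180 mm long, loose, origin at its underside; a bystander, to be left alone.

How it is judged:
On the way, in this order (a step that is already met when the one before it is completed fails the run):
1. the casting tray is seated on the levelling table (x of tray_mid in the frame of bed between -0.006 and 0.006 m and y of tray_mid in the frame of bed between -0.006 and 0.006 m and z of tray_mid in the frame of bed between 0.015 and 0.0225 m and angle between the y axis of tray_mid and the y axis of bed, either way round below 0.1 rad and angle between the z axis of tray_mid and the z axis of bed, either way round below 0.04 rad), for 0.2 s.
2. the table, with the tray on it, is level (all of step 1 and value of joint tilt_r between -0.009 and 0.009 rad and value of joint tilt_n between -0.009 and 0.009 rad), for 0.3 s.
At the end, for the whole second after the job is handed in: Tray flat between the stops, within 6 mm of the bed's centre; deck within 0.009 rad (half a degree) of level both ways; a gate in each end slot of the tray and every comb present in a middle slot of its own, upright, within 5 mm of the slot's centre and 3 mm of fully home (all of step 2 and x of gate1_mid in the frame of tray_mid between -0.005 and 0.005 m and z of gate1_mid in the frame of tray_mid between 0.024 and 0.033 m and angle between the z axis of each of gate1_mid, comb1_mid, comb2_mid, gate2_mid, comb3_mid and the z axis of tray_mid, either way round below 0.12 rad and angle between the y axis of each of gate1_mid, comb1_mid, comb2_mid, gate2_mid, comb3_mid and the y axis of tray_mid, either way round below 0.15 rad and (y of gate1_mid in the frame of tray_mid between -0.093 and -0.083 m or y of gate1_mid in the frame of tray_mid between 0.083 and 0.093 m) and x of comb1_mid in the frame of tray_mid between -0.005 and 0.005 m and z of comb1_mid in the frame of tray_mid between 0.022 and 0.031 m and (y of comb1_mid in the frame of tray_mid between -0.049 and -0.039 m or y of comb1_mid in the frame of tray_mid between -0.005 and 0.005 m or y of comb1_mid in the frame of tray_mid between 0.039 and 0.049 m) and x of comb2_mid in the frame of tray_mid between -0.005 and 0.005 m and z of comb2_mid in the frame of tray_mid between 0.022 and 0.031 m and (y of comb2_mid in the frame of tray_mid between -0.049 and -0.039 m or y of comb2_mid in the frame of tray_mid between -0.005 and 0.005 m or y of comb2_mid in the frame of tray_mid between 0.039 and 0.049 m) and x of gate2_mid in the frame of tray_mid between -0.005 and 0.005 m and z of gate2_mid in the frame of tray_mid between 0.024 and 0.033 m and (y of gate2_mid in the frame of tray_mid between -0.093 and -0.083 m or y of gate2_mid in the frame of tray_mid between 0.083 and 0.093 m) and x of comb3_mid in the frame of tray_mid between -0.005 and 0.005 m and z of comb3_mid in the frame of tray_mid between 0.022 and 0.031 m and (y of comb3_mid in the frame of tray_mid between -0.049 and -0.039 m or y of comb3_mid in the frame of tray_mid between -0.005 and 0.005 m or y of comb3_mid in the frame of tray_mid between 0.039 and 0.049 m)); the robot touches nothing.
It fails at once if a bystander on the bench is shoved away by more than 4 cm (distance of any of buffer, flask, beaker, tipbox, dishes, pipette, spatula from where it was at the start of the episode above 0.04 m).
It fails at once if the bottle, flask, beaker, tip box or dishes are knocked over (angle between any of buffer, flask, beaker, tipbox, dishes's own z axis and vertical above 0.5 rad).
Of comb1, comb2, comb3 only 1 to 3 are there at a start; the rules pass over those that are not, and their reading is None.
At some moment in a run one of rack may be knocked a few centimetres aside while the robot is not near it.
It also fails if it takes over 210 s, if anything falls off the work surface, if the arm or the gripper's body presses on something with over 40 N, if the wrist force passes 120 N, or if a joint passes its speed limit or range.

## Working session

There is one attempt and no reset: what is moved stays moved. The work goes in short steps, Python scripts to look and compute and a tool call to move; the robot and the scene stay as the last step left them, time stands still between calls to the robot, and variables do not carry over. Pictures are saved under pics/ and viewed, and the job is handed in when it is done.

Besides the shell and the picture viewer there is one more tool, called as a command line: name --argument value ..., lists and objects as JSON in quotes. play_rows: Moves the arm, as the interface text tells. Its arguments: {"type":"object","properties":{"deltas":{"type":"array"},"grip":{"type":"number"}},"required":["deltas"]}

```bash
ls; mkdir -p pics; python3 - <<'E'
from plant import status, grab_frame, camera_params, manip
import cv2
print(status.state()); print(manip.grip_point_offset)
for n in ["scene","side","wrist"]:
    p,d=grab_frame(n); cv2.imwrite(f"pics/{n}0.png",p); c=camera_params(n); print(n,c)
E
```

```text
pics
{'time': 0.0, 'joint_pos': array([ 9.84980817e-01,  5.33244398e-02,  1.61427747e+00, -1.83921498e-05,
        1.47600625e+00, -1.19022846e-01]), 'joint_vel': array([-0.0004332 ,  0.00129605,  0.00102753, -0.0006808 ,  0.00062288,
       -0.0016937 ]), 'joint_efforts': array([-5.21655329e-04, -3.93689811e+01, -3.70174813e+01, -2.68041777e-04,
        7.07592670e-03, -1.55349585e-05]), 'tool_pos': array([0.28093811, 0.55760796, 0.23009299]), 'tool_rot': array([-3.39255093e-04,  2.31282123e-01,  9.72886203e-01, -9.48979302e-04]), 'contact_force': array([-0.80047254,  0.09346386, -0.08100148]), 'ft_torque': array([ 0.04918727, -0.05668298,  0.0056643 ]), 'gripper_width': 1.001618257694152}
0.0187
scene {'mtx': array([[528.56204005,   0.        , 284.56011748],
       [  0.        , 528.56204005, 208.9225242 ],
       [  0.        ,   0.        ,   1.        ]]), 'world_from_camera': array([[-0.14110077, -0.76872712,  0.62381823,  1.3484357 ],
       [ 0.98994221, -0.10303639,  0.09694289,  0.1816199 ],
       [-0.01024665,  0.63122272,  0.77553394,  1.06937477],
       [ 0.        ,
[... 213 characters left out ...]
orld_from_camera': array([[ 0.93753308,  0.20169074, -0.28346529,  0.20305487],
       [-0.34783494,  0.52815159, -0.77463975, -0.84812767],
       [-0.00652502,  0.82484952,  0.56531468,  0.75662343],
       [ 0.        ,  0.        ,  0.        ,  1.        ]])}
wrist {'mtx': array([[302.3818665 ,   0.        , 279.06217351],
       [  0.        , 302.3818665 , 214.54272779],
       [  0.        ,   0.        ,   1.        ]]), 'world_from_camera': array([[ 0.45032183, -0.84795457, -0.27961277,  0.20869989],
       [ 0.89286374,  0.42691687,  0.14330503,  0.5933719 ],
       [-0.00214475, -0.31418948,  0.94935787,  0.3720829 ],
       [ 0.        ,  0.        ,  0.        ,  1.        ]])}
```

View pics/scene0.png

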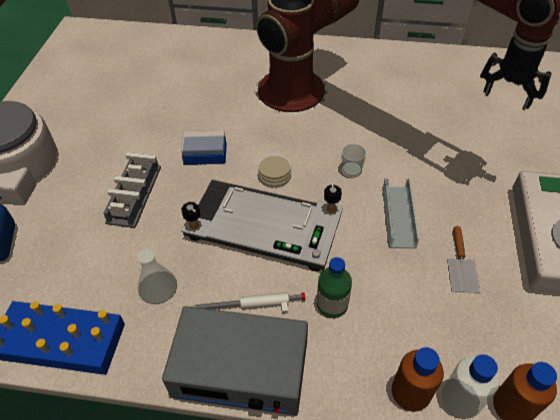

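View pics/side0.png

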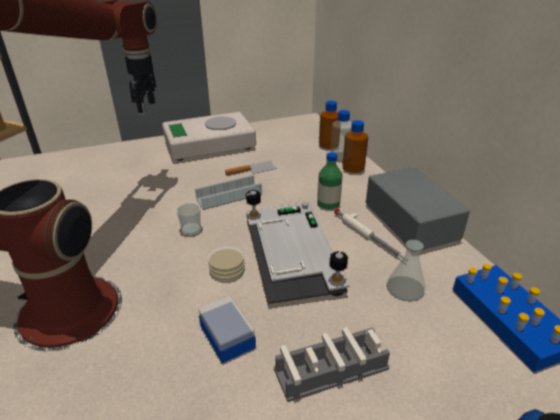

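View pics/wrist0.png

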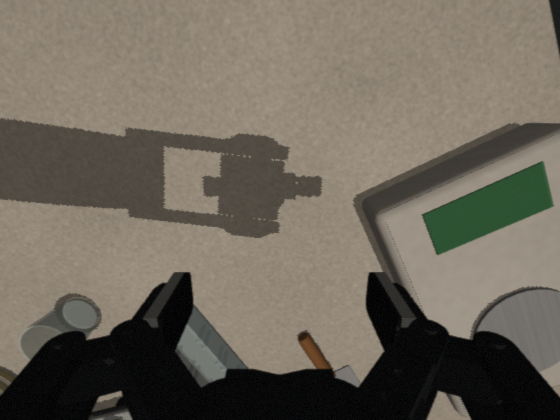

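```bash
cat > h.py <<'E'
from plant import status, grab_frame, camera_params, ticket, boxes_of, outline_of, manip
import numpy as np, cv2
def deproj(name,d,us,vs,c=None):
    c=c or camera_params(name); K=c["mtx"]; T=c["world_from_camera"]
    us=np.asarray(us,float); vs=np.asarray(vs,float); z=d
    P=np.stack([(us-K[0,2])/K[0,0]*z,-(vs-K[1,2])/K[1,1]*z,-z,np.ones_like(z)],-1)
    return (P@T.T)[...,:3]
def cloud(name,d,c=None):
    v,u=np.mgrid[0:420,0:560]; return deproj(name,d,u,v,c)
def ray(name,u,v,z,c=None):
    c=c or camera_params(name); K=c["mtx"]; T=c["world_from_camera"]
    r=T[:3,:3]@np.array([(u-K[0,2])/K[0,0],-(v-K[1,2])/K[1,1],-1]); o=T[:3,3]
    return o+r*(z-o[2])/r[2]
def proj(name,P,c=None):
    c=c or camera_params(name); K=c["mtx"]; T=np.linalg.inv(c["world_from_camera"])
    q=T[:3,:3]@np.asarray(P)+T[:3,3]; return K[0,0]*q[0]/-q[2]+K[0,2],K[1,1]*-q[1]/-q[2]+K[1,2]
def crop(p,box,k,fn):
    l,t,r,b=box; cv2.imwrite(fn,cv2.resize(p[t:b,l:r],None,fx=k,fy=k,interpolation=cv2.INTER_CUBIC))
E
python3 - <<'E'
from h import *
p,d=grab_frame("scene"); crop(p,(90,130,480,330),2,"pics/s1.png")
X=cloud("scene",d)
for n in ["tray_mid","rack","knob_r_mid","knob_n_mid","bub_r_mid","bub_n_mid","vial_r_mid","vial_n_mid","gate1_mid","comb1_mid","bed","buffer","flask","beaker","tipbox","dishes","pipette","spatula"]:
    try: o=outline_of("scene",n)
    except Exception as e: print(n,e); continue
    for r in o[:6]:
        m=r["region"]&(d>0); q=X[m]
        if len(q)==0: print(n,"none");continue
        print(n,round(r["confidence"],2),[int(x) for x in r["box"]],len(q),np.round(np.median(q,0),3),np.round(np.percentile(q,3,axis=0),3),np.round(np.percentile(q,97,axis=0),3))
E
```

```text
tray_mid 0.87 [383, 178, 419, 246] 1980 [0.479 0.346 0.006] [0.374 0.303 0.   ] [0.57  0.378 0.042]
knob_r_mid 0.7 [181, 200, 198, 222] 303 [ 0.608 -0.158  0.107] [ 0.583 -0.178  0.08 ] [ 0.62  -0.142  0.113]
knob_r_mid 0.28 [340, 139, 362, 179] 687 [0.335 0.212 0.046] [0.292 0.183 0.005] [0.356 0.239 0.072]
knob_n_mid 0.65 [323, 184, 343, 202] 270 [0.51  0.168 0.107] [0.486 0.149 0.085] [0.522 0.186 0.112]
bub_r_mid 0.65 [338, 141, 365, 175] 684 [0.334 0.212 0.047] [0.292 0.183 0.006] [0.356 0.24  0.072]
bub_r_mid 0.49 [179, 128, 227, 162] 1444 [ 0.345 -0.198  0.056] [ 0.283 -0.255  0.006] [ 0.367 -0.145  0.062]
bub_r_mid 0.33 [182, 180, 341, 270] 9106 [0.565 0.02  0.037] [ 0.455 -0.159  0.019] [0.658 0.177 0.086]
vial_r_mid 0.56 [181, 179, 338, 266] 8991 [0.566 0.02  0.037] [ 0.458 -0.159  0.02 ] [0.658 0.176 0.06 ]
vial_n_mid 0.75 [183, 186, 341, 265] 6607 [0.571 0.024 0.038] [ 0.482 -0.142  0.032] [0.654 0.174 0.048]
vial_n_mid 0.64 [99, 157, 158, 225] 1299 [ 0.535 -0.327  0.025] [ 0.403 -0.392  0.003] [ 0.6   -0.317  0.05 ]
vial_n_mid 0.48 [139, 248, 177, 305] 1521 [ 0.777 -0.20
[... 1099 characters left out ...]
19, 249] 2011 [0.481 0.345 0.006] [ 0.376  0.303 -0.   ] [0.57  0.38  0.042]
tipbox 0.75 [101, 159, 159, 225] 1030 [ 0.542 -0.326  0.022] [ 0.407 -0.389  0.006] [ 0.6   -0.318  0.05 ]
tipbox 0.69 [179, 130, 226, 164] 1428 [ 0.347 -0.198  0.056] [ 0.289 -0.255  0.005] [ 0.367 -0.145  0.062]
dishes 0.83 [255, 152, 289, 191] 949 [0.391 0.006 0.042] [ 0.338 -0.034  0.006] [0.419 0.045 0.048]
pipette 0.87 [199, 291, 306, 310] 1006 [0.776 0.031 0.02 ] [ 0.745 -0.087 -0.   ] [0.802 0.123 0.028]
pipette 0.6 [185, 189, 342, 265] 6738 [0.573 0.026 0.038] [ 0.481 -0.144  0.032] [0.655 0.174 0.048]
pipette 0.5 [176, 128, 224, 164] 1453 [ 0.346 -0.199  0.056] [ 0.285 -0.255  0.006] [ 0.367 -0.145  0.062]
```

View pics/s1.png

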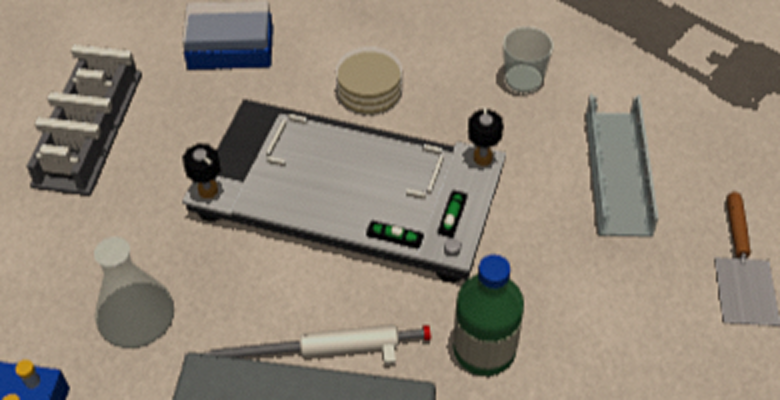

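```bash
cat >> h.py <<'E'
def ortho(name,p,z,x0,x1,y0,y1,s,c=None):
    # image: columns = world y (right +y), rows = world x (down +x), s px per m
    c=c or camera_params(name)
    src=np.float32([proj(name,[x,y,z],c) for x,y in [(x0,y0),(x0,y1),(x1,y1),(x1,y0)]])
    W=int((y1-y0)*s);H=int((x1-x0)*s)
    M=cv2.getPerspectiveTransform(src,np.float32([(0,0),(W,0),(W,H),(0,H)]))
    return cv2.warpPerspective(p,M,(W,H),flags=cv2.INTER_CUBIC)
E
python3 - <<'E'
from h import *
for n in ["scene","side"]:
    p,d=grab_frame(n)
    cv2.imwrite(f"pics/o_tab_{n}.png",ortho(n,p,0.044,0.43,0.70,-0.20,0.22,1800))
    cv2.imwrite(f"pics/o_tray_{n}.png",ortho(n,p,0.040,0.34,0.60,0.25,0.43,2200))
    cv2.imwrite(f"pics/o_rack_{n}.png",ortho(n,p,0.062,0.37,0.63,-0.43,-0.26,2200))
E
cd pics; python3 -c "
import cv2,numpy as np
for k in ['tray','rack']:
    a=cv2.imread(f'o_{k}_scene.png');b=cv2.imread(f'o_{k}_side.png');cv2.imwrite(f'o_{k}.png',np.hstack([a,b]))
"
```

```text
(no output)
```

View pics/o_tab_scene.png

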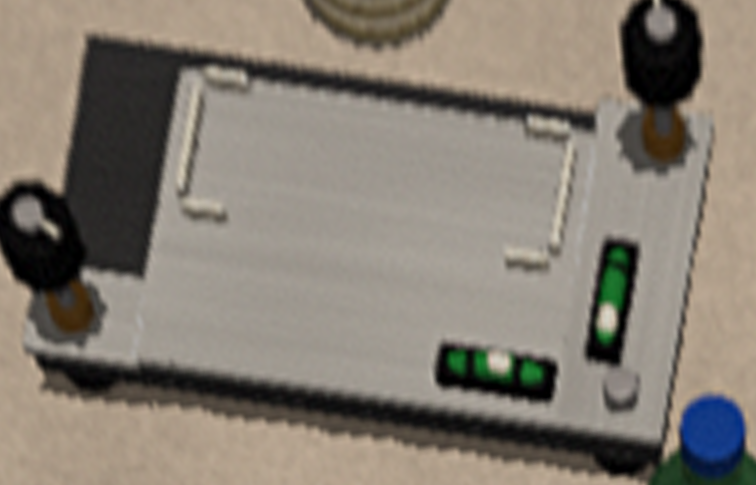

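View pics/o_tray.png

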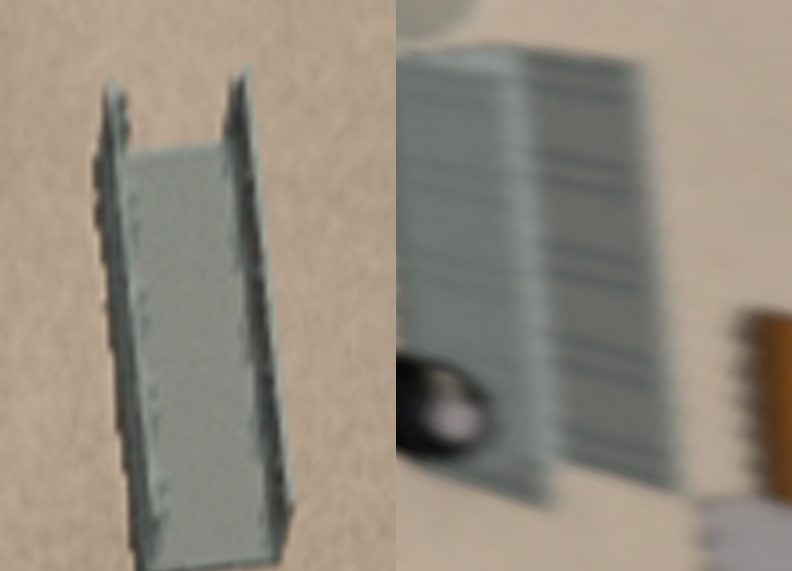

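View pics/o_rack.png

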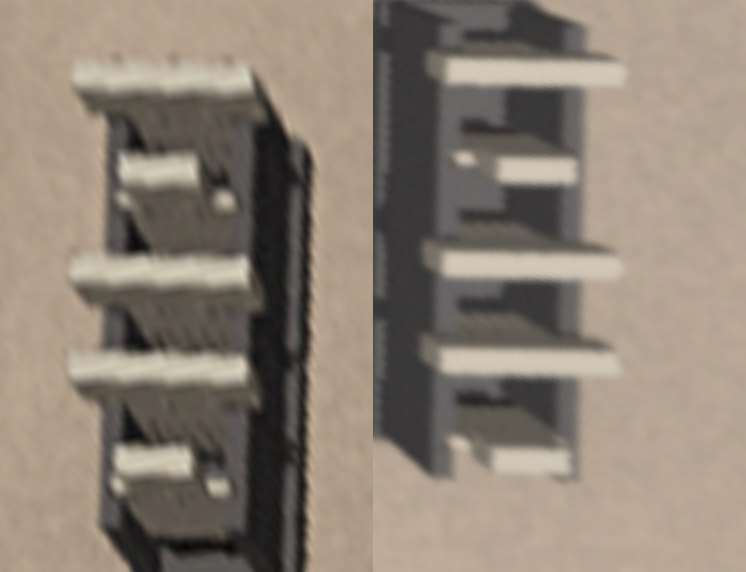

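View pics/o_tab_side.png

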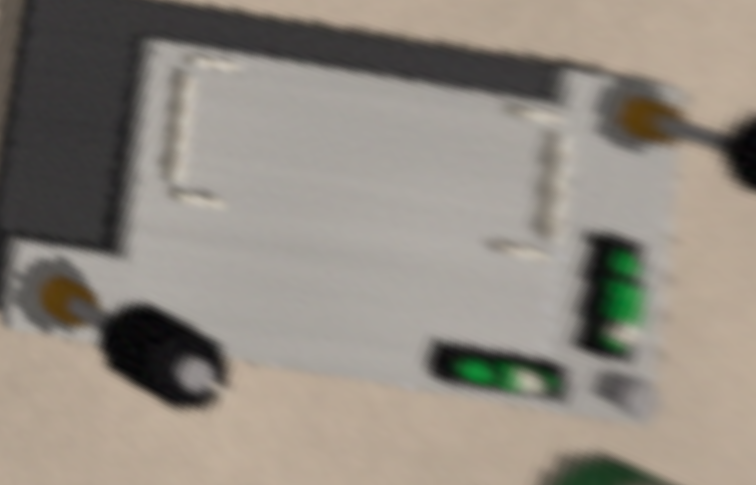

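play_rows --deltas '[[[0.05, -0.055, 0], 0.15], [[0.1, -0.11, 0], 0.3], [[0.15, -0.165, 0], 0.45], [[0.193, -0.217, 0], 0.58], [[0.193, -0.217, 0], 0.58]]' --grip 1

```text
time: 1.82
tool_pos: [0.4758, 0.3389, 0.2315]
tool_rot: [0.0, -0.056, 0.998, -0.0]
contact_force: [-0.2, 0.0, 0.1]
gripper_width: 1.0
```

```bash
python3 - <<'E'
from h import *
print(status.state()["tool_pos"],status.state()["tool_rot"])
c=camera_params("wrist"); p,d=grab_frame("wrist"); cv2.imwrite("pics/w1.png",p)
cv2.imwrite("pics/w1o.png",ortho("wrist",p,0.04,0.35,0.60,0.25,0.43,2400,c))
X=cloud("wrist",d,c)
o=outline_of("wrist","tray_mid")[0]; m=o["region"]; q=X[m&(d>0)]
print(o["confidence"],np.percentile(q,[1,50,99],axis=0))
# wall tops
t=q[(q[:,2]>0.034)&(q[:,2]<0.05)]; print(len(t), cv2.minAreaRect(t[:,:2].astype(np.float32)))
hz=np.median(t[:,2]);print(hz)
E
```

```text
[0.47578494 0.33894257 0.2314848 ] [ 2.67961637e-04 -5.59652986e-02  9.98432678e-01 -1.98189751e-05]
0.96 [[ 0.37278986  0.30362857 -0.00057134]
 [ 0.45875218  0.34272025  0.00350388]
 [ 0.56853661  0.38046449  0.0402606 ]]
1726 ((0.4711916446685791, 0.34259024262428284), (0.19904352724552155, 0.06620963662862778), 5.895761013031006)
0.03905963526540901
```

View pics/w1.png

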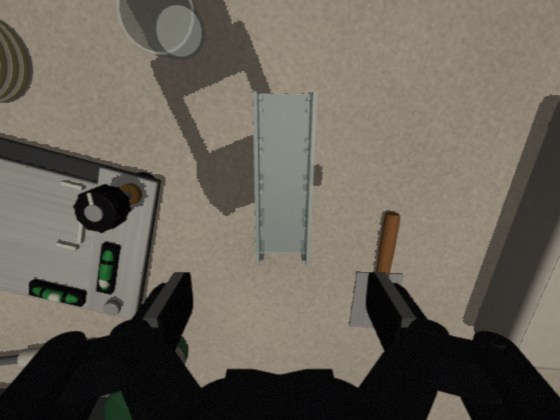

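View pics/w1o.png

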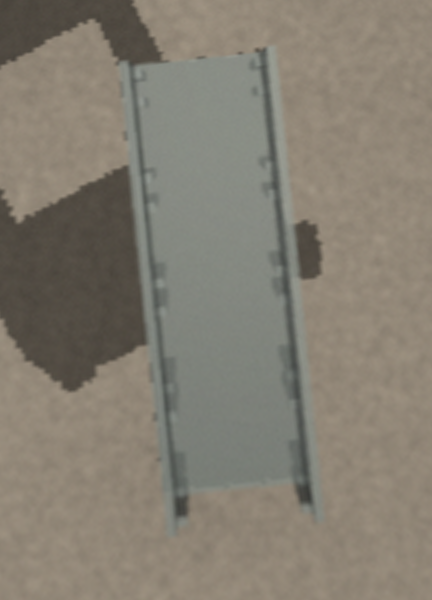

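play_rows --deltas '[[[-0.003, 0.003, -0.06], -0.01], [[-0.003, 0.003, -0.12], -0.01], [[-0.003, 0.003, -0.17], -0.01], [[-0.003, 0.003, -0.17], -0.01], [[-0.003, 0.003, -0.17], -0.01]]'

```text
time: 2.55
tool_pos: [0.4723, 0.3453, 0.0636]
tool_rot: [0.001, -0.052, 0.999, 0.001]
contact_force: [0.7, -0.1, 0.6]
gripper_width: 1.003
```

```bash
python3 - <<'E'
from h import *
s=status.state();print(s["tool_pos"],s["tool_rot"],s["joint_vel"],manip.__dict__.keys() if hasattr(manip,'__dict__') else dir(manip))
E
```

```text
[0.47227565 0.34529585 0.06356015] [ 1.35237892e-03 -5.18761887e-02  9.98652353e-01  7.13568194e-04] [-4.46188134e-03 -2.40967779e-02 -2.86635545e-02  3.48664692e-05
 -6.43346741e-03 -3.25197957e-04] dict_keys([])
```

play_rows --deltas '[[[0, -0.001, -0.03], 0], [[0, -0.001, -0.05], 0], [[0, -0.001, -0.05], 0], [[0, -0.001, -0.05], 0]]'

```text
time: 3.05
tool_pos: [0.4722, 0.3437, 0.0127]
tool_rot: [0.001, -0.052, 0.999, 0.0]
contact_force: [0.4, -0.5, 0.3]
gripper_width: 1.001
```

play_rows --deltas '[[[0, 0, 0], 0], [[0, 0, 0], 0], [[0, 0, 0], 0], [[0, 0, 0], 0], [[0, 0, 0], 0]]' --grip -1

```text
time: 3.68
tool_pos: [0.4725, 0.3437, 0.013]
tool_rot: [0.001, -0.052, 0.999, 0.0]
contact_force: [-0.6, -1.0, 5.8]
gripper_width: 0.759
```

play_rows --deltas '[[[0, 0, 0], 0], [[0, 0, 0], 0], [[0, 0, 0], 0], [[0, 0, 0.06], 0], [[0, 0, 0.12], 0]]' --grip 1

```text
time: 4.3
tool_pos: [0.4703, 0.3426, 0.1313]
tool_rot: [-0.001, -0.052, 0.999, -0.001]
contact_force: [0.4, 0.7, -0.5]
gripper_width: 1.004
```

play_rows --deltas '[[[0.01, -0.05, 0.06], -0.18], [[0.02, -0.11, 0.12], -0.36], [[0.03, -0.17, 0.16], -0.54], [[0.04, -0.23, 0.16], -0.72], [[0.04, -0.28, 0.16], -0.9]]'

```text
time: 4.92
tool_pos: [0.5098, 0.0889, 0.2895]
tool_rot: [0.001, 0.39, 0.921, 0.001]
contact_force: [0.6, 0.1, -0.0]
gripper_width: 1.002
```

play_rows --deltas '[[[0.01, -0.05, 0], -0.18], [[0.01, -0.05, 0], -0.36], [[0.01, -0.05, 0], -0.54], [[0.01, -0.05, 0], -0.72], [[0.01, -0.05, 0], -0.9]]'

```text
time: 5.55
tool_pos: [0.5191, 0.0404, 0.2873]
tool_rot: [-0.0, 0.752, 0.659, -0.0]
contact_force: [0.8, -0.5, 0.1]
gripper_width: 1.0
```

```bash
python3 - <<'E'
from h import *
print(status.state()["tool_pos"],status.state()["tool_rot"],status.state()["time"])
c=camera_params("wrist"); p,d=grab_frame("wrist"); cv2.imwrite("pics/w2.png",p)
np.savez("w2.npz",p=p,d=d,T=c["world_from_camera"],K=c["mtx"])
cv2.imwrite("pics/w2o.png",ortho("wrist",p,0.044,0.43,0.70,-0.20,0.22,1800,c))
E
```

```text
[0.51906716 0.04038772 0.28727682] [-2.22837230e-04  7.52243779e-01  6.58884821e-01 -2.00000614e-04] 5.55
```

View pics/w2.png

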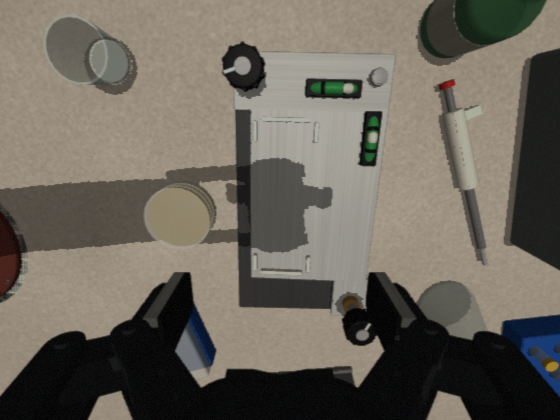

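View pics/w2o.png

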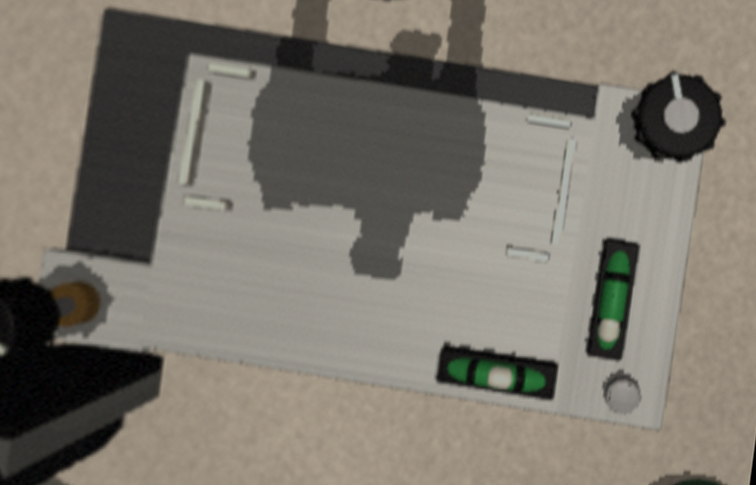

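```bash
python3 - <<'E'
from h import *
f=np.load("w2.npz"); p,d=f["p"],f["d"]; c=dict(mtx=f["K"],world_from_camera=f["T"])
X=cloud("wrist",d,c)
q=X[(d>0)]
# deck plane fit
m=(X[...,2]>0.025)&(X[...,2]<0.044)&(X[...,0]>0.47)&(X[...,0]<0.62)&(X[...,1]>-0.08)&(X[...,1]<0.1)
P=X[m]; A=np.c_[P[:,:2]-[0.52,0.01],np.ones(len(P))]
s,*_=np.linalg.lstsq(A,P[:,2],rcond=None)
for _ in range(3):
    r=P[:,2]-A@s; k=abs(r)<0.002; s,*_=np.linalg.lstsq(A[k],P[k,2],rcond=None)
print("plane",s,k.mean())
R=X[...,2]-(s[0]*(X[...,0]-.52)+s[1]*(X[...,1]-.01)+s[2])
st=(R>0.005)&(R<0.011)&(X[...,0]>.44)&(X[...,0]<.60)&(X[...,1]>-.13)&(X[...,1]<.14)
cv2.imwrite("pics/st.png",st.astype(np.uint8)*255)
n,l,stt,ce=cv2.connectedComponentsWithStats(st.astype(np.uint8))
for i in range(1,n):
    if stt[i,4]>15: 
        Q=X[l==i]; print(stt[i], np.round(np.median(Q,0),4), cv2.minAreaRect(Q[:,:2].astype(np.float32)))
E
```

```text
plane [ 0.03788083 -0.00077663  0.03438346] 0.9816240557815223
[306  91  32   7 114] [0.5776 0.1349 0.0461] ((0.5820888876914978, 0.13551366329193115), (0.005681156180799007, 0.0371377170085907), 80.22769927978516)
[262 117  49   5 207] [0.5359 0.1128 0.043 ] ((0.5369331240653992, 0.1130438819527626), (0.004691841080784798, 0.058567967265844345), 82.38037109375)
[253 121   5  20  94] [0.4972 0.105  0.0413] ((0.4971791207790375, 0.10451509803533554), (0.022829946130514145, 0.005047706887125969), 80.50886535644531)
[314 123   5  20  82] [0.5718 0.092  0.0439] ((0.5719161629676819, 0.09221332520246506), (0.022953862324357033, 0.005002726800739765), 80.41141510009766)
[254 254   3  16  47] [ 0.4689 -0.0741  0.0402] ((0.46877697110176086, -0.0743764266371727), (0.023162467405200005, 0.0030435386579483747), 81.18330383300781)
[306 257   5  15  53] [ 0.5436 -0.0852  0.0433] ((0.5436922311782837, -0.08596106618642807), (0.022866005077958107, 0.004801630973815918), 80.11112976074219)
[261 270  42   5 156] [ 0.5028 -0.0945  0.0415] ((0.5041183829307556, -0.09511083364486694), (0.005588412284851074, 0.05898861214518547), 82.08262634277344)
```

View pics/st.png

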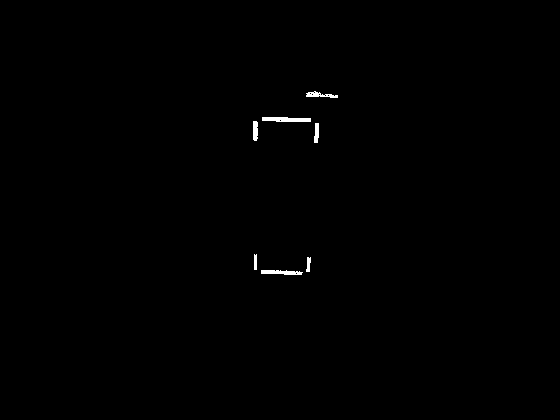

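play_rows --deltas '[[[-0.01, 0.06, 0], 0.18], [[-0.02, 0.12, 0], 0.36], [[-0.03, 0.18, 0], 0.54], [[-0.04, 0.24, 0], 0.72], [[-0.048, 0.302, 0], 0.9]]'

```text
time: 6.22
tool_pos: [0.4705, 0.3443, 0.2876]
tool_rot: [0.0, 0.384, 0.923, 0.0]
contact_force: [0.9, -0.0, 1.1]
gripper_width: 1.0
```

play_rows --deltas '[[[0, 0, -0.03], 0.18], [[0, 0, -0.06], 0.36], [[0, 0, -0.09], 0.54], [[0, 0, -0.12], 0.72], [[0, 0, -0.14], 0.9]]'

```text
time: 6.85
tool_pos: [0.4703, 0.342, 0.1454]
tool_rot: [-0.001, -0.056, 0.998, -0.001]
contact_force: [0.1, -0.8, 0.2]
gripper_width: 1.002
```

play_rows --deltas '[[[0, 0, 0], 0], [[0, 0, 0], 0]]'

```text
time: 7.1
tool_pos: [0.4717, 0.3427, 0.1486]
tool_rot: [0.001, -0.051, 0.999, 0.0]
contact_force: [-0.3, 0.7, 0.5]
gripper_width: 0.999
```

```bash
python3 - <<'E'
from h import *
c=camera_params("wrist"); p,d=grab_frame("wrist"); X=cloud("wrist",d,c)
o=outline_of("wrist","tray_mid")[0]; q=X[o["region"]&(d>0)]
t=q[(q[:,2]>0.034)&(q[:,2]<0.05)]; print(len(t), cv2.minAreaRect(t[:,:2].astype(np.float32)))
print(status.state()["tool_pos"])
E
```

```text
2907 ((0.47116994857788086, 0.3428938686847687), (0.19870814681053162, 0.06620382517576218), 5.911076545715332)
[0.47207057 0.34290819 0.14930587]
```

play_rows --deltas '[[[0, 0, -0.05], 0], [[0, 0, -0.1], 0], [[0, 0, -0.137], 0], [[0, 0, -0.137], 0], [[0, 0, -0.137], 0]]'

```text
time: 7.82
tool_pos: [0.4728, 0.3433, 0.013]
tool_rot: [0.002, -0.051, 0.999, 0.001]
contact_force: [0.6, -0.4, 0.6]
gripper_width: 0.998
```

play_rows --deltas '[[[0, 0, 0], 0], [[0, 0, 0], 0], [[0, 0, 0], 0], [[0, 0, 0], 0], [[0, 0, 0.03], 0]]' --grip -1

```text
time: 8.45
tool_pos: [0.4694, 0.3415, 0.0392]
tool_rot: [-0.002, -0.052, 0.999, -0.001]
contact_force: [-0.2, 0.0, -3.9]
gripper_width: 0.761
```

play_rows --deltas '[[[0, -0.02, 0.06], -0.18], [[0.01, -0.08, 0.11], -0.36], [[0.02, -0.14, 0.11], -0.54], [[0.03, -0.2, 0.11], -0.72], [[0.04, -0.25, 0.11], -0.9]]'

```text
time: 9.07
tool_pos: [0.5112, 0.0906, 0.1515]
tool_rot: [0.001, 0.391, 0.921, 0.0]
contact_force: [1.0, 0.1, -3.2]
gripper_width: 0.755
```

play_rows --deltas '[[[0, 0, 0], -0.18], [[0, 0, 0], -0.36], [[0, 0, 0], -0.54], [[0, 0, 0], -0.72], [[0, 0, 0], -0.9]]'

```text
time: 9.7
tool_pos: [0.5108, 0.0924, 0.1507]
tool_rot: [-0.0, 0.752, 0.659, -0.0]
contact_force: [-0.1, 0.6, -3.2]
gripper_width: 0.76
```

play_rows --deltas '[[[0.005, -0.045, 0], -0.025], [[0.0095, -0.085, 0], -0.025], [[0.0095, -0.085, 0], -0.025], [[0.0095, -0.085, -0.05], -0.025], [[0.0095, -0.085, -0.08], -0.025]]'

```text
time: 10.32
tool_pos: [0.5194, 0.0082, 0.0688]
tool_rot: [-0.001, 0.758, 0.652, -0.001]
contact_force: [-0.2, -0.5, -2.4]
gripper_width: 0.759
```

play_rows --deltas '[[[0, 0, 0], 0], [[0, 0, 0], 0]]'

```text
time: 10.58
tool_pos: [0.5217, 0.0078, 0.0722]
tool_rot: [0.001, 0.758, 0.652, 0.001]
contact_force: [-0.3, -0.2, -3.0]
gripper_width: 0.758
```

```bash
python3 - <<'E'
from h import *
print(status.state()["tool_pos"],status.state()["tool_rot"])
p,d=grab_frame("scene"); crop(p,(170,150,370,300),4,"pics/s2.png")
E
```

```text
[0.52168158 0.00781518 0.07218434] [0.00077807 0.75822722 0.65198946 0.00078901]
```

View pics/s2.png

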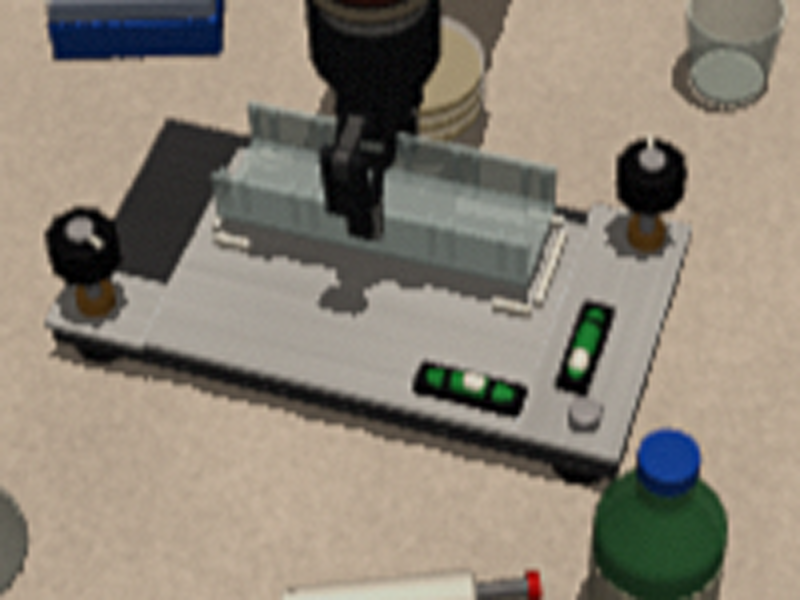

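play_rows --deltas '[[[-0.0015, 0, -0.008], -0.005], [[-0.0015, 0, -0.014], -0.005], [[-0.0015, 0, -0.019], -0.005], [[-0.0015, 0, -0.0215], -0.005], [[-0.0015, 0, -0.0215], -0.005]]'

```text
time: 11.25
tool_pos: [0.5192, 0.0074, 0.0503]
tool_rot: [-0.0, 0.76, 0.65, -0.001]
contact_force: [-5.8, -0.6, 6.2]
gripper_width: 0.76
```

play_rows --deltas '[[[0, 0, 0], 0], [[0, 0, 0], 0], [[0, 0, 0], 0], [[0, 0, 0], 0]]' --grip 1

```text
time: 11.75
tool_pos: [0.5193, 0.0074, 0.0492]
tool_rot: [0.0, 0.76, 0.65, 0.0]
contact_force: [-0.9, -0.0, -0.4]
gripper_width: 0.998
```

play_rows --deltas '[[[0, 0, 0.05], 0], [[0, 0, 0.11], 0], [[0, 0, 0.17], 0], [[0, 0, 0.23], 0], [[0, 0, 0.23], 0]]'

```text
time: 12.38
tool_pos: [0.5221, 0.0071, 0.2865]
tool_rot: [0.005, 0.76, 0.65, 0.004]
contact_force: [0.3, -0.4, -1.0]
gripper_width: 1.004
```

```bash
cat > tab.py <<'E'
from h import *
import sys
c=camera_params("wrist"); p,d=grab_frame("wrist"); fn=sys.argv[1]
cv2.imwrite(f"pics/{fn}.png",p); np.savez(fn+".npz",p=p,d=d,T=c["world_from_camera"],K=c["mtx"])
cv2.imwrite(f"pics/{fn}o.png",ortho("wrist",p,0.05,0.43,0.70,-0.20,0.22,1800,c))
X=cloud("wrist",d,c)
B=np.array([.5205,.0090]); yw=-.1563
ex=np.array([np.cos(yw),np.sin(yw)]); ey=np.array([-ex[1],ex[0]])
L=np.stack([(X[...,:2]-B)@ex,(X[...,:2]-B)@ey,X[...,2]],-1)
m=(d>0)&(L[...,0]>.045)&(L[...,0]<.062)&(abs(L[...,1])<.12)&(X[...,2]<.06)&(X[...,2]>.02)
def fit(P):
    A=np.c_[P[:,:2],np.ones(len(P))]; k=np.ones(len(P),bool)
    for _ in range(5):
        s,*_=np.linalg.lstsq(A[k],P[k,2],rcond=None); k=abs(P[:,2]-A@s)<.002
    return s,k.mean(),len(P)
m=(d>0)&(L[...,0]>.042)&(L[...,0]<.088)&(L[...,1]<.115)&(L[...,1]>-.09)&(X[...,2]<.06)&(X[...,2]>.02)&~((L[...,0]>.06)&(L[...,1]>.02))
print("deck strip",fit(L[m]))
# tray tops
t=L[(d>0)&(L[...,2]>.062)&(L[...,2]<.09)&(abs(L[...,0])<.05)&(abs(L[...,1])<.11)]
print("tray",cv2.minAreaRect(t[:,:2].astype(np.float32)),fit(t))
# bubbles: white blobs near green
hsv=cv2.cvtColor(p,cv2.COLOR_BGR2HSV)
g=((hsv[...,0]>45)&(hsv[...,0]<85)&(hsv[...,1]>100)&(hsv[...,2]>40)).astype(np.uint8)
for nm,(cx,cy) in dict(r=(.091,.058),n=(.045,.135)).items():
    near=(abs(L[...,0]-cx)<.05)&(abs(L[...,1]-cy)<.05)&(d>0)
    gm=near&(g>0); wm=near&(hsv[...,1]<60)&(hsv[...,2]>150)
    n,l,st,ce=cv2.connectedComponentsWithStats(wm.astype(np.uint8))
    G=L[gm]; print(nm,"green",len(G),np.round(np.percentile(G,[2,50,98],axis=0),4).tolist() if len(G) else '')
    for i in range(1,n):
        if st[i,4]>8: print("   white",st[i,4],ce[i].round(1),np.round(L[l==i].mean(0),4))
E
python3 tab.py w3
```

```text
deck strip (array([0.03836116, 0.00510077, 0.03433271]), np.float64(0.9898780171295095), 3853)
tray ((-0.002030191943049431, -0.0022891759872436523), (0.19955535233020782, 0.0661332756280899), 89.99839782714844) (array([0.03803816, 0.00595765, 0.07434996]), np.float64(0.8105677346824058), 1779)
r green 292 [[0.0981, 0.059, 0.0478], [0.1033, 0.0787, 0.0519], [0.1111, 0.1073, 0.0558]]
   white 4324 [335.5 132.5] [0.0757 0.0559 0.0375]
   white 55 [364.8 106.1] [0.1043 0.0873 0.0564]
   white 54 [378.4 113.2] [ 0.1396  0.0797 -0.0006]
   white 21 [376.4 133. ] [ 0.1395  0.0538 -0.0006]
   white 45 [374.1 156.2] [ 0.1395  0.0222 -0.0007]
n green 403 [[0.0285, 0.1348, 0.0463], [0.0503, 0.141, 0.0511], [0.0801, 0.1475, 0.0548]]
   white 5388 [311.2  64.1] [0.0426 0.1335 0.0373]
   white 51 [337.5  54.1] [0.0699 0.142  0.0531]
```

View pics/w3.png

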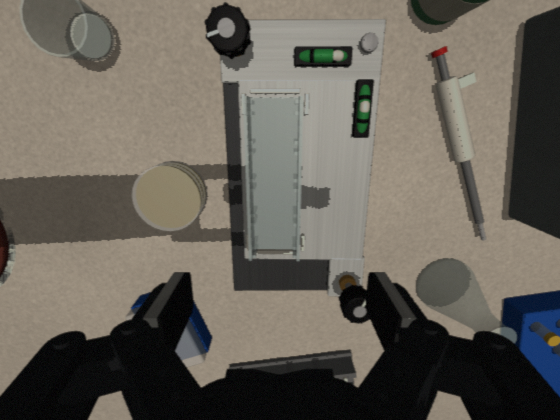

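View pics/w3o.png

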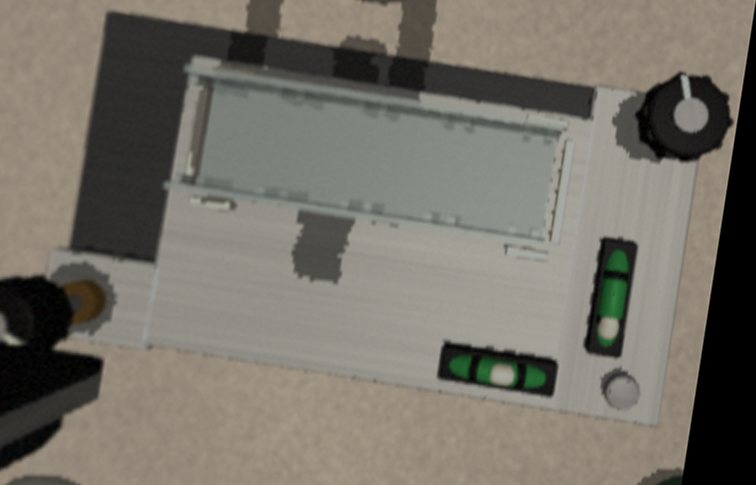

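```bash
python3 - <<'E'
from h import *
for fn in ["w2","w3"]:
    f=np.load(fn+".npz"); p,d=f["p"],f["d"]; c=dict(mtx=f["K"],world_from_camera=f["T"])
    X=cloud("wrist",d,c)
    for nm,b in dict(n=(.47,.55,.12,.23),r=(.55,.68,-.22,-.11)).items():
        m=(d>0)&(X[...,2]>.100)&(X[...,2]<.125)&(X[...,0]>b[0])&(X[...,0]<b[1])&(X[...,1]>b[2])&(X[...,1]<b[3])
        if m.sum()<20: print(fn,nm,m.sum());continue
        Q=X[m]; (cc,r)=cv2.minEnclosingCircle(Q[:,:2].astype(np.float32)); print(fn,nm,m.sum(),cc,r,np.median(Q[:,2]),Q[:,2].max())
p,d=grab_frame("scene"); X=cloud("scene",d)
for nm,b in dict(n=(.45,.55,.12,.23),r=(.55,.68,-.22,-.11)).items():
    m=(d>0)&(X[...,2]>.100)&(X[...,2]<.125)&(X[...,0]>b[0])&(X[...,0]<b[1])&(X[...,1]>b[2])&(X[...,1]<b[3])
    Q=X[m]; (cc,r)=cv2.minEnclosingCircle(Q[:,:2].astype(np.float32)); print("sc",nm,m.sum(),cc,r,np.median(Q[:,2]),Q[:,2].max())
E
```

```text
w2 n 1527 (0.5003563761711121, 0.168514683842659) 0.021684400737285614 0.10705353183806299 0.1107334987047125
w2 r 693 (0.5999853610992432, -0.1604638248682022) 0.021721001714468002 0.10721619640341745 0.1115348430949934
w3 n 1726 (0.5004938840866089, 0.16838504374027252) 0.02163977362215519 0.1069715317168198 0.11105014926820539
w3 r 614 (0.599675178527832, -0.16034218668937683) 0.021964335814118385 0.10732975153932775 0.11078328356306727
sc n 195 (0.502268373966217, 0.1681443154811859) 0.023227769881486893 0.10842502186609515 0.11386161197707978
sc r 211 (0.6011826992034912, -0.1607757806777954) 0.022495802491903305 0.10870920482317248 0.11496566552493348
```

play_rows --deltas '[[[0, 0.04, 0], 0.18], [[-0.01, 0.08, 0], 0.36], [[-0.02, 0.12, 0], 0.54], [[-0.0217, 0.16, 0], 0.72], [[-0.0217, 0.161, -0.03], 0.9]]' --grip 0.4

```text
time: 13.1
tool_pos: [0.4975, 0.1708, 0.2488]
tool_rot: [0.0, 0.397, 0.918, 0.001]
contact_force: [-0.3, -0.5, -0.3]
gripper_width: 0.7
```

play_rows --deltas '[[[0, 0, 0], 0.18], [[0, 0, -0.02], 0.36], [[0, 0, -0.04], 0.54], [[0, 0, -0.06], 0.72], [[0, 0, -0.08], 0.9]]'

```text
time: 13.72
tool_pos: [0.4958, 0.1681, 0.1655]
tool_rot: [-0.002, -0.04, 0.999, -0.0]
contact_force: [-0.3, -0.1, -0.2]
gripper_width: 0.704
```

play_rows --deltas '[[[0, 0, 0], 0.18], [[0, 0, 0], 0.36], [[0, 0, 0], 0.54], [[0, 0, 0], 0.56], [[0, 0, 0], 0.56]]'

```text
time: 14.35
tool_pos: [0.4967, 0.1683, 0.1677]
tool_rot: [-0.001, -0.31, 0.951, 0.0]
contact_force: [-0.1, 0.3, 0.3]
gripper_width: 0.699
```

```bash
cat > st.py <<'E'
from h import *
s=status.state(); q=s["tool_rot"]; y=2*np.arctan2(q[2],q[1])-np.pi/2
print("t",s["time"],"pos",np.round(s["tool_pos"],4),"yaw",round((y+np.pi)%(2*np.pi)-np.pi,4),"q6",round(s["joint_pos"][5],3),"F",np.round(s["contact_force"],1),"M",np.round(s["ft_torque"],2),"w",round(s["gripper_width"],3))
E
python3 st.py
```

```text
t 14.35 pos [0.4967 0.1683 0.1677] yaw 2.2018 q6 -2.017 F [-0.1  0.3  0.3] M [0.02 0.01 0.01] w 0.699
```

play_rows --deltas '[[[0.0035, 0, -0.04], 0], [[0.0035, 0, -0.07], 0], [[0.0035, 0, -0.092], 0], [[0.0035, 0, -0.094], 0], [[0.0035, 0, -0.094], 0]]'

```text
time: 14.98
tool_pos: [0.5014, 0.1685, 0.0757]
tool_rot: [0.0, -0.311, 0.95, -0.0]
contact_force: [0.1, 0.1, -0.4]
gripper_width: 0.703
```

play_rows --deltas '[[[0, 0, 0], 0], [[0, 0, 0], 0], [[0, 0, 0], 0], [[0, 0, 0], 0], [[0, 0, 0], 0]]' --grip -1

```text
time: 15.6
tool_pos: [0.5009, 0.1702, 0.0773]
tool_rot: [0.0, -0.311, 0.95, 0.002]
contact_force: [-5.8, 4.7, 6.0]
gripper_width: 0.455
```

```bash
python3 st.py
```

```text
t 15.6 pos [0.5009 0.1702 0.0773] yaw 2.2035 q6 -2.02 F [-5.8  4.7  6. ] M [ 0.88  0.99 -0.05] w 0.455
```

play_rows --deltas '[[[0, 0, 0], -0.16], [[0, 0, 0], -0.32], [[0, 0, 0], -0.48], [[0, 0, 0], -0.64], [[0, 0, 0], -0.8]]'

```text
time: 16.23
tool_pos: [0.5011, 0.1696, 0.0773]
tool_rot: [-0.0, 0.086, 0.996, 0.001]
contact_force: [-5.8, 1.9, 6.7]
gripper_width: 0.453
```

```bash
python3 st.py; python3 - <<'E'
from h import *
p,d=grab_frame("scene"); crop(p,(170,150,370,300),4,"pics/s3.png")
E
```

```text
t 16.225 pos [0.5011 0.1696 0.0773] yaw 1.3987 q6 -1.215 F [-5.8  1.9  6.7] M [0.48 0.9  0.11] w 0.453
```

View pics/s3.png

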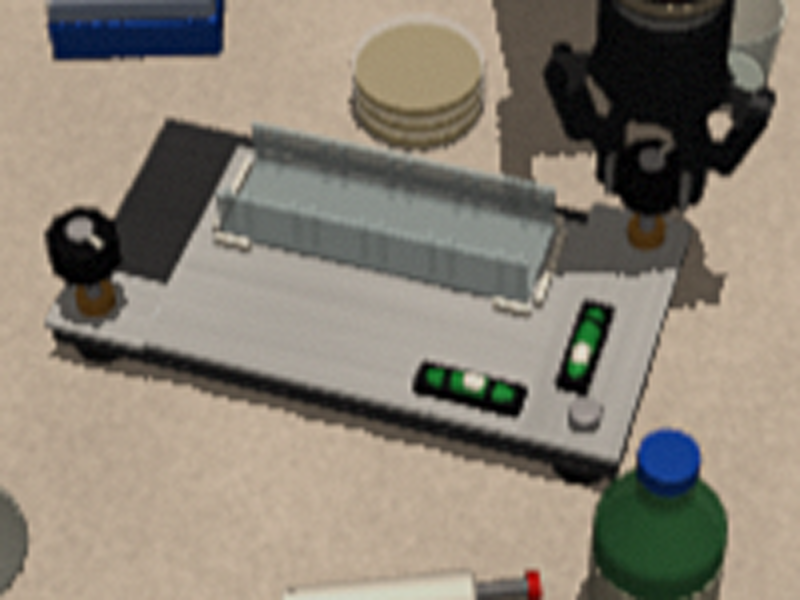

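play_rows --deltas '[[[0, 0, 0], -0.18], [[0, 0, 0], -0.36], [[0, 0, 0], -0.54], [[0, 0, 0], -0.72], [[0, 0, 0], -0.9]]'

```text
time: 16.9
tool_pos: [0.5007, 0.1689, 0.0773]
tool_rot: [-0.001, 0.511, 0.86, -0.0]
contact_force: [-7.6, -0.9, 7.6]
gripper_width: 0.45
```

play_rows --deltas '[[[0, 0, 0], -0.18], [[0, 0, 0], -0.36], [[0, 0, 0], -0.54], [[0, 0, 0], -0.72], [[0, 0, 0], -0.9]]'

```text
time: 17.52
tool_pos: [0.5, 0.1689, 0.0773]
tool_rot: [-0.001, 0.834, 0.552, -0.001]
contact_force: [-10.4, -0.4, 10.6]
gripper_width: 0.452
```

play_rows --deltas '[[[0, 0, 0], -0.18], [[0, 0, 0], -0.36], [[0, 0, 0], -0.54], [[0, 0, 0], -0.72], [[0, 0, 0], -0.9]]'

```text
time: 18.15
tool_pos: [0.4995, 0.1695, 0.0773]
tool_rot: [-0.001, 0.991, 0.134, -0.002]
contact_force: [-12.6, 1.3, 11.4]
gripper_width: 0.454
```

```bash
python3 st.py; python3 - <<'E'
from h import *
p,d=grab_frame("scene"); crop(p,(270,200,350,260),10,"pics/s4.png")
E
```

```text
t 18.15 pos [0.4995 0.1695 0.0773] yaw -1.3018 q6 1.485 F [-12.6   1.3  11.4] M [0.38 1.91 0.09] w 0.454
```

View pics/s4.png

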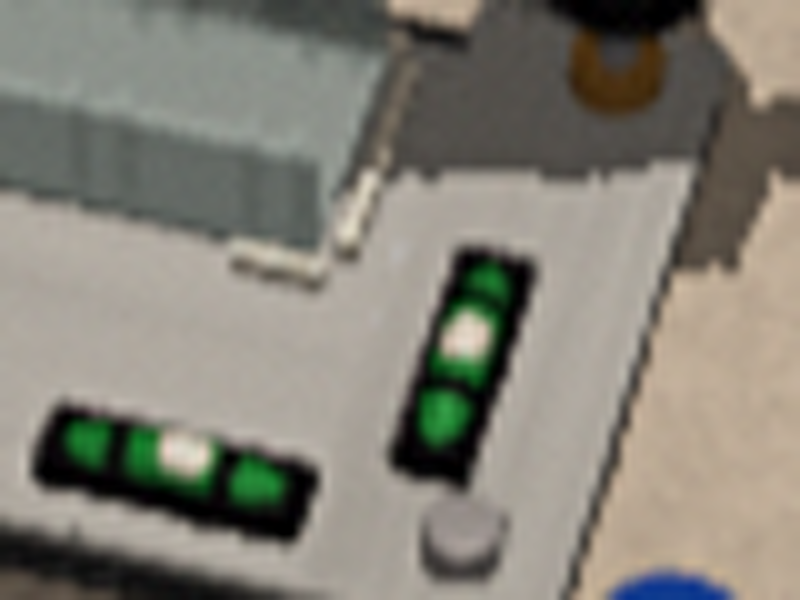

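play_rows --deltas '[[[0, 0, 0], 0], [[0, 0, 0], 0], [[0, 0, 0], 0], [[0, 0, 0.04], 0], [[0, 0, 0.1], 0]]' --grip 0.4

```text
time: 18.82
tool_pos: [0.4994, 0.168, 0.1737]
tool_rot: [0.0, 0.991, 0.137, -0.003]
contact_force: [1.4, 1.0, 0.3]
gripper_width: 0.701
```

play_rows --deltas '[[[0, -0.03, 0.06], 0.18], [[0.005, -0.09, 0.11], 0.36], [[0.01, -0.13, 0.11], 0.54], [[0.02, -0.16, 0.11], 0.72], [[0.021, -0.162, 0.11], 0.9]]'

```text
time: 19.45
tool_pos: [0.5226, 0.0041, 0.2855]
tool_rot: [0.0, 0.832, 0.555, 0.0]
contact_force: [0.0, 0.7, 0.6]
gripper_width: 0.699
```

play_rows --deltas '[[[0, 0, 0], 0.18], [[0, 0, 0], 0.23], [[0, 0, 0], 0.23]]'

```text
time: 19.82
tool_pos: [0.5221, 0.0063, 0.2851]
tool_rot: [0.0, 0.764, 0.646, -0.0]
contact_force: [0.1, -0.3, -0.8]
gripper_width: 0.697
```

```bash
python3 st.py; python3 tab.py w4
```

```text
t 19.825 pos [0.5221 0.0063 0.2851] yaw -0.1669 q6 0.036 F [ 0.1 -0.3 -0.8] M [-0.07 -0.01 -0.03] w 0.697
deck strip (array([8.88678289e-05, 5.09933360e-03, 3.83043884e-02]), np.float64(0.9910233393177738), 3899)
tray ((-0.0005374141037464142, -0.001961909234523773), (0.1993951052427292, 0.06611528247594833), 89.99180603027344) (array([0.00067981, 0.00561693, 0.07821735]), np.float64(0.7650938609842719), 1971)
r green 305 [[0.0978, 0.0585, 0.0481], [0.1032, 0.0788, 0.0516], [0.1106, 0.1071, 0.0556]]
   white 4460 [338.4 131.3] [0.0762 0.0559 0.0386]
   white 132 [380.7 115.4] [ 0.1392  0.0743 -0.0005]
   white 61 [367.2 104.2] [0.1044 0.0873 0.0563]
   white 61 [377.2 153.5] [ 0.1392  0.0239 -0.0006]
n green 352 [[0.0291, 0.1348, 0.0488], [0.0534, 0.1408, 0.052], [0.0805, 0.1474, 0.056]]
   white 5970 [312.6  62.5] [0.0423 0.1331 0.0397]
   white 67 [325.6  51.7] [0.0543 0.1418 0.0568]
```

View pics/w4o.png

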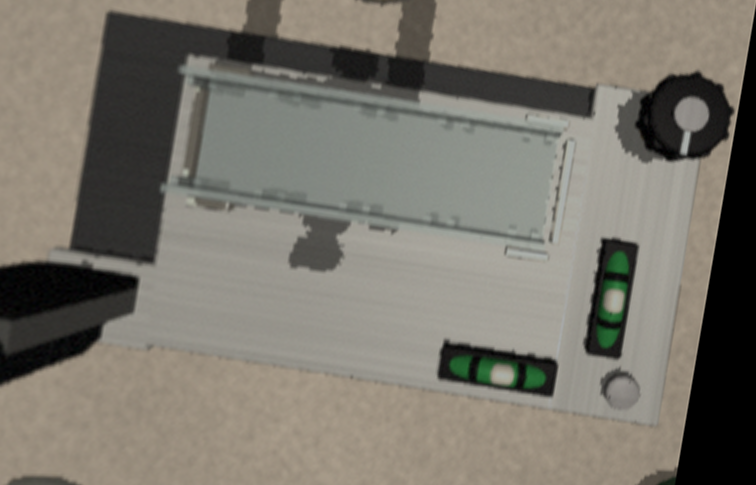

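play_rows --deltas '[[[0.02, -0.045, 0], 0.12], [[0.04, -0.09, -0.02], 0.24], [[0.06, -0.13, -0.06], 0.36], [[0.078, -0.167, -0.1], 0.48], [[0.078, -0.167, -0.12], 0.48]]'

```text
time: 20.5
tool_pos: [0.5993, -0.1623, 0.1617]
tool_rot: [-0.002, 0.589, 0.808, -0.001]
contact_force: [-0.1, 0.2, -1.1]
gripper_width: 0.698
```

play_rows --deltas '[[[0, 0, 0], 0], [[0, 0, 0], 0]]'

```text
time: 20.75
tool_pos: [0.6008, -0.1598, 0.1671]
tool_rot: [0.001, 0.588, 0.809, 0.0]
contact_force: [0.8, -0.3, -0.2]
gripper_width: 0.696
```

play_rows --deltas '[[[-0.001, 0, -0.04], 0], [[-0.001, 0, -0.07], 0], [[-0.001, 0, -0.09], 0], [[-0.001, 0, -0.092], 0], [[-0.001, 0, -0.092], 0]]'

```text
time: 21.38
tool_pos: [0.6001, -0.1607, 0.0749]
tool_rot: [0.001, 0.588, 0.809, 0.0]
contact_force: [-0.2, -0.7, 0.4]
gripper_width: 0.699
```

play_rows --deltas '[[[0, 0, 0], 0], [[0, 0, 0], 0], [[0, 0, 0], 0], [[0, 0, 0], 0], [[0, 0, 0], -0.1]]' --grip -1

```text
time: 22.0
tool_pos: [0.6001, -0.161, 0.0753]
tool_rot: [0.001, 0.629, 0.778, 0.0]
contact_force: [-2.2, 0.4, 6.7]
gripper_width: 0.456
```

play_rows --deltas '[[[0, 0, 0], -0.18], [[0, 0, 0], -0.36], [[0, 0, 0], -0.54], [[0, 0, 0], -0.72], [[0, 0, 0], -0.9]]'

```text
time: 22.62
tool_pos: [0.599, -0.1607, 0.0752]
tool_rot: [-0.0, 0.905, 0.426, -0.0]
contact_force: [-6.6, 2.2, 9.1]
gripper_width: 0.45
```

play_rows --deltas '[[[0, 0, 0], -0.05], [[0, 0, 0], -0.05]]'

```text
time: 22.88
tool_pos: [0.599, -0.1607, 0.0752]
tool_rot: [-0.0, 0.914, 0.405, -0.0]
contact_force: [-7.0, 1.9, 8.4]
gripper_width: 0.453
```

play_rows --deltas '[[[0, 0, 0], 0], [[0, 0, 0], 0], [[0, 0, 0], 0], [[0, 0, 0.04], 0], [[0, 0, 0.1], 0]]' --grip 0.4

```text
time: 23.5
tool_pos: [0.5973, -0.1599, 0.171]
tool_rot: [-0.002, 0.914, 0.405, -0.002]
contact_force: [0.5, -0.6, -0.3]
gripper_width: 0.7
```

View rack.

play_rows --deltas '[[[-0.02, -0.03, 0.05], 0.15], [[-0.05, -0.08, 0.1], 0.3], [[-0.075, -0.12, 0.11], 0.45], [[-0.095, -0.16, 0.11], 0.6], [[-0.1, -0.18, 0.11], 0.73]]'

```text
time: 24.12
tool_pos: [0.4978, -0.3427, 0.2836]
tool_rot: [0.001, 0.709, 0.706, -0.0]
contact_force: [-0.2, 0.1, 0.3]
gripper_width: 0.697
```

play_rows --deltas '[[[0, 0, 0], 0], [[0, 0, 0], 0]]' --grip -0.35

```text
time: 24.38
tool_pos: [0.4993, -0.3398, 0.2829]
tool_rot: [-0.0, 0.71, 0.705, 0.0]
contact_force: [0.2, 0.1, -0.3]
gripper_width: 0.327
```

```bash
cat > rack.py <<'E'
from h import *
import sys
fn=sys.argv[1]
c=camera_params("wrist"); p,d=grab_frame("wrist"); cv2.imwrite(f"pics/{fn}.png",p)
np.savez(fn+".npz",p=p,d=d,T=c["world_from_camera"],K=c["mtx"])
X=cloud("wrist",d,c)
m=(d>0)&(X[...,2]>.054)&(X[...,2]<.072)&(X[...,0]>.33)&(X[...,0]<.70)&(X[...,1]<-.22)&(X[...,1]>-.50)
n,l,st,ce=cv2.connectedComponentsWithStats(m.astype(np.uint8))
for i in range(1,n):
    if st[i,4]<40: continue
    Q=X[l==i]; (cc,wh,a)=cv2.minAreaRect(Q[:,:2].astype(np.float32))
    if wh[0]<wh[1]: a+=90; wh=wh[::-1]
    if a>90: a-=180
    print(st[i,:5],"c",np.round(cc,4),"wh",np.round(wh,4),"long-axis deg",round(a,2),"z",np.round(np.median(Q[:,2]),4))
cv2.imwrite(f"pics/{fn}o.png",ortho("wrist",p,0.062,0.35,0.65,-0.46,-0.24,2000,c))
E
python3 st.py; python3 rack.py r1
```

```text
t 24.375 pos [ 0.4993 -0.3398  0.2829] yaw -0.0073 q6 -0.714 F [ 0.2  0.1 -0.3] M [ 0.05 -0.04 -0.04] w 0.327
[ 127   78   38   40 1155] c [ 0.3483 -0.2405] wh [0.0414 0.0368] long-axis deg -89.07 z 0.0569
[197 162  15  65 687] c [ 0.4046 -0.355 ] wh [0.0817 0.0125] long-axis deg 89.03 z 0.0609
[270 163  10  65 583] c [ 0.493  -0.3567] wh [0.0813 0.0109] long-axis deg 89.0 z 0.0611
[303 164  13  64 637] c [ 0.5364 -0.3575] wh [0.0811 0.0122] long-axis deg 88.96 z 0.0612
[234 181  11  30 299] c [ 0.4486 -0.3559] wh [0.0356 0.012 ] long-axis deg 87.92 z 0.063
[338 183  13  29 314] c [ 0.5802 -0.3586] wh [0.0359 0.0123] long-axis deg 88.82 z 0.063
```

View pics/r1.png

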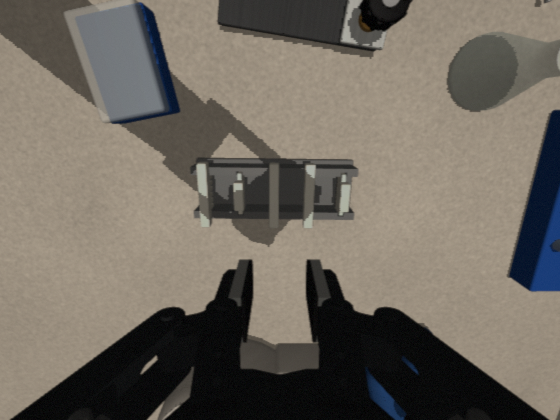

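View pics/r1o.png

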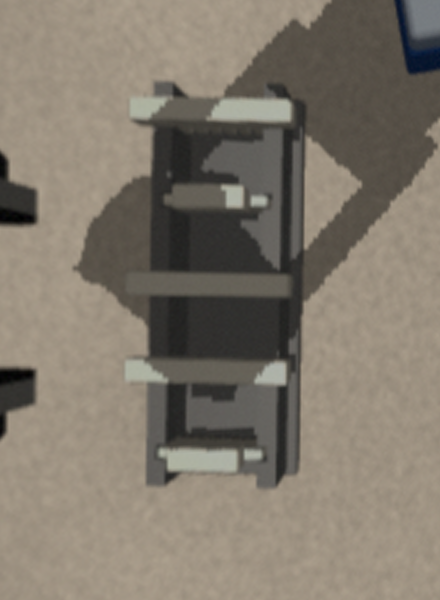

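play_rows --deltas '[[[0.04, -0.01, -0.05], -0.01], [[0.0809, -0.0188, -0.1], -0.01], [[0.0809, -0.0188, -0.15], -0.01], [[0.0809, -0.0188, -0.18], -0.01], [[0.0809, -0.0188, -0.18], -0.01]]'

```text
time: 25.05
tool_pos: [0.5786, -0.3566, 0.0991]
tool_rot: [-0.004, 0.712, 0.702, -0.0]
contact_force: [0.3, -0.6, -0.1]
gripper_width: 0.322
```

play_rows --deltas '[[[0, 0, 0], 0], [[0, 0, 0], 0]]'

```text
time: 25.3
tool_pos: [0.5814, -0.3601, 0.1063]
tool_rot: [0.002, 0.713, 0.701, 0.0]
contact_force: [0.2, -0.2, 0.9]
gripper_width: 0.326
```

```bash
python3 st.py; python3 rack.py r2
```

```text
t 25.3 pos [ 0.5814 -0.3601  0.1063] yaw -0.0159 q6 -0.647 F [ 0.2 -0.2  0.9] M [ 0.06 -0.    0.02] w 0.326
[   0  174   45  117 2705] c [ 0.4046 -0.3552] wh [0.0823 0.0139] long-axis deg 88.28 z 0.0606
[ 129  175   37  116 2494] c [ 0.4922 -0.3568] wh [0.082  0.0131] long-axis deg 89.0 z 0.0609
[ 199  175   26  116 2164] c [ 0.5362 -0.3578] wh [0.0823 0.0124] long-axis deg 88.99 z 0.061
[  64  209   35   54 1355] c [ 0.4487 -0.3559] wh [0.0364 0.0135] long-axis deg 88.19 z 0.0626
[269 209  18  54 956] c [ 0.5801 -0.3584] wh [0.0363 0.0116] long-axis deg 89.26 z 0.0631
```

View pics/r2.png

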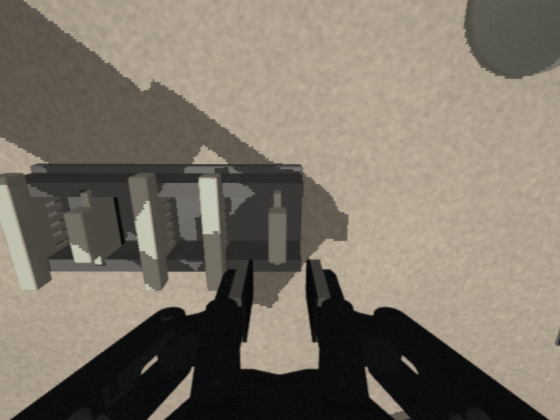

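play_rows --deltas '[[[-0.001, 0.001, -0.03], 0], [[-0.001, 0.001, -0.055], 0], [[-0.001, 0.001, -0.069], 0], [[-0.001, 0.001, -0.07], 0], [[-0.001, 0.001, -0.07], 0]]'

```text
time: 25.98
tool_pos: [0.5797, -0.3589, 0.0346]
tool_rot: [0.001, 0.713, 0.701, 0.0]
contact_force: [0.2, -0.6, -0.4]
gripper_width: 0.321
```

play_rows --deltas '[[[0, 0, 0], 0], [[0, 0, 0], 0], [[0, 0, 0], 0], [[0, 0, 0], 0]]' --grip -1

```text
time: 26.48
tool_pos: [0.5799, -0.3591, 0.0349]
tool_rot: [0.001, 0.713, 0.701, 0.0]
contact_force: [0.4, 0.0, 5.8]
gripper_width: 0.128
```

```bash
python3 st.py
```

```text
t 26.475 pos [ 0.5799 -0.3591  0.0349] yaw -0.016 q6 -0.647 F [0.4 0.  5.8] M [ 0.02 -0.06  0.02] w 0.128
```

play_rows --deltas '[[[0, 0, 0.04], 0], [[0, 0, 0.1], 0], [[0, 0, 0.16], 0], [[0, 0, 0.2], 0], [[0, 0.02, 0.22], 0]]'

```text
time: 27.1
tool_pos: [0.5793, -0.3389, 0.2558]
tool_rot: [0.002, 0.713, 0.701, 0.0]
contact_force: [-0.8, -0.1, -0.4]
gripper_width: 0.128
```

play_rows --deltas '[[[-0.02, 0.05, 0], 0.18], [[-0.04, 0.11, 0], 0.36], [[-0.06, 0.17, 0], 0.54], [[-0.074, 0.22, 0], 0.72], [[-0.074, 0.26, 0], 0.9]]'

```text
time: 27.72
tool_pos: [0.5026, -0.0751, 0.2508]
tool_rot: [-0.002, 0.333, 0.943, 0.0]
contact_force: [-0.5, 0.2, -1.1]
gripper_width: 0.128
```

play_rows --deltas '[[[0, 0, 0], 0.18], [[0, 0, 0], 0.36], [[0, 0, 0], 0.53], [[0, 0, 0], 0.53], [[0, 0, 0], 0.53]]'

```text
time: 28.35
tool_pos: [0.5043, -0.0777, 0.252]
tool_rot: [-0.001, 0.079, 0.997, 0.0]
contact_force: [-0.4, -0.2, -0.7]
gripper_width: 0.127
```

```bash
python3 st.py; python3 tab.py w5
```

```text
t 28.35 pos [ 0.5043 -0.0777  0.252 ] yaw 1.4121 q6 -1.711 F [-0.4 -0.2 -0.7] M [-0.   -0.01  0.  ] w 0.127
deck strip (array([-0.0002487 , -0.0003185 ,  0.03906504]), np.float64(0.993020304568528), 3152)
tray ((-0.0008007325232028961, -0.0006055384874343872), (0.06707894802093506, 0.20089830458164215), 0.0313694141805172) (array([-0.04923221, -0.01371114,  0.07671588]), np.float64(0.3736892278360343), 3147)
r green 245 [[0.0977, 0.0583, 0.0486], [0.1022, 0.0771, 0.0519], [0.1108, 0.1069, 0.0561]]
   white 3420 [390.4 247.6] [0.0788 0.0531 0.0391]
   white 53 [417.9 271.6] [0.1034 0.0843 0.0565]
n green 288 [[0.0288, 0.1346, 0.0482], [0.0472, 0.139, 0.0513], [0.0803, 0.1466, 0.0558]]
   white 195 [431.2 194.9] [0.0081 0.0928 0.0427]
   white 3826 [461.  221.3] [0.0434 0.1363 0.04  ]
```

View pics/w5.png

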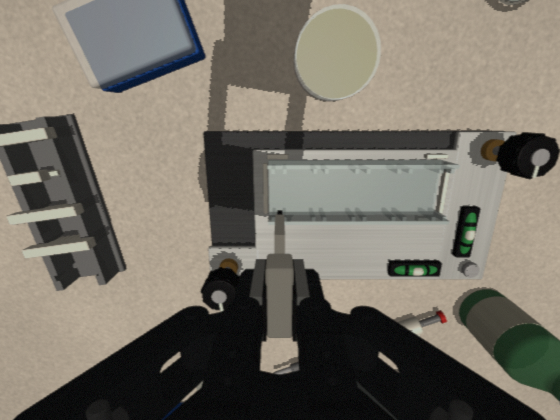

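```bash
cat > fit.py <<'E'
from h import *
import sys
fn=sys.argv[1]; f=np.load(fn+".npz"); p,d=f["p"],f["d"]; c=dict(mtx=f["K"],world_from_camera=f["T"])
X=cloud("wrist",d,c); B=np.array([.5205,.0090]); yw=-.1563
ex=np.array([np.cos(yw),np.sin(yw)]); ey=np.array([-ex[1],ex[0]])
L=np.stack([(X[...,:2]-B)@ex,(X[...,:2]-B)@ey,X[...,2]],-1)
t=L[(d>0)&(abs(L[...,2]-.0785)<.004)&(abs(L[...,0])<.045)&(abs(L[...,1])<.11)]
for s in (-1,1):
    w=t[(t[:,0]*s>.024)]; print("wall",s,len(w),"y",np.round(np.percentile(w[:,1],[.5,99.5]),4),"x outer/inner",np.round(np.percentile(w[:,0],[1,50,99]),4), "slope",np.round(np.polyfit(w[:,1],w[:,0],1),4), "z",np.median(w[:,2]))
print(cv2.minAreaRect(t[:,:2].astype(np.float32)))
s=status.state(); tp=s["tool_pos"]; T=c["world_from_camera"]
# in-hand white object in tool frame (approx tool yaw)
q=s["tool_rot"]; y=2*np.arctan2(q[2],q[1])-np.pi/2
ty=np.array([np.cos(y),np.sin(y)]); tx=np.array([-ty[1],ty[0]])
hsv=cv2.cvtColor(p,cv2.COLOR_BGR2HSV)
H=np.stack([(X[...,:2]-tp[:2])@tx,(X[...,:2]-tp[:2])@ty,X[...,2]-tp[2]],-1)
m=(d>0)&(abs(H[...,0])<.05)&(abs(H[...,1])<.03)&(H[...,2]>-.04)&(H[...,2]<.04)&(p.min(2)>60)
for lo,hi in [(-.04,-.03),(-.03,-.01),(-.01,0.01),(.01,.022),(.022,.032)]:
    k=m&(H[...,2]>lo)&(H[...,2]<hi)
    if k.sum()>10: print("hand z",lo,hi,k.sum(),np.round(np.percentile(H[k],[2,50,98],axis=0),4).tolist())
E
python3 fit.py w5
```

```text
wall -1 1113 y [-0.0996  0.0975] x outer/inner [-0.0342 -0.0317 -0.0253] slope [ 0.0001 -0.0313] z 0.07887694380256488
wall 1 944 y [-0.0997  0.0979] x outer/inner [0.0243 0.0291 0.032 ] slope [0.0005 0.029 ] z 0.07886258159273968
((-0.0008329004049301147, -0.0009679347276687622), (0.19949856400489807, 0.0669914186000824), 89.96131896972656)
hand z -0.03 -0.01 48 [[0.0284, -0.0025, -0.0254], [0.0287, -0.0, -0.0148], [0.0291, 0.0019, -0.0104]]
hand z -0.01 0.01 189 [[0.0072, -0.0126, -0.0093], [0.0286, -0.0003, 0.0023], [0.029, 0.017, 0.0093]]
hand z 0.01 0.022 450 [[0.0075, -0.0061, 0.0106], [0.0199, -0.0004, 0.0134], [0.0287, 0.0181, 0.0217]]
hand z 0.022 0.032 1937 [[-0.0148, -0.0061, 0.0234], [0.0051, -0.0008, 0.0279], [0.0198, 0.0047, 0.029]]
```

play_rows --deltas '[[[0.0036, -0.0009, -0.04], 0.002], [[0.0036, -0.0009, -0.08], 0.002], [[0.0036, -0.0009, -0.12], 0.002], [[0.0036, -0.0009, -0.135], 0.002], [[0.0036, -0.0009, -0.135], 0.002]]'

```text
time: 29.02
tool_pos: [0.508, -0.0791, 0.1175]
tool_rot: [-0.001, 0.078, 0.997, 0.0]
contact_force: [0.3, -0.0, -0.2]
gripper_width: 0.126
```

play_rows --deltas '[[[0, 0, 0], 0], [[0, 0, 0], 0]]'

```text
time: 29.28
tool_pos: [0.5099, -0.0796, 0.1202]
tool_rot: [0.002, 0.077, 0.997, -0.0]
contact_force: [0.5, 0.2, -0.2]
gripper_width: 0.128
```

```bash
python3 st.py; python3 tab.py w6 | grep tray; python3 fit.py w6; python3 - <<'E'
from h import *
p,d=grab_frame("scene"); crop(p,(190,130,350,250),5,"pics/s6.png")
E
```

```text
t 29.275 pos [ 0.5099 -0.0796  0.1202] yaw 1.4159 q6 -1.715 F [ 0.5  0.2 -0.2] M [-0.03 -0.01  0.05] w 0.128
tray ((-0.0009260997176170349, -0.0009022653102874756), (0.20098258554935455, 0.0672529861330986), 89.95947265625) (array([-0.01307171, -0.00380676,  0.07479537]), np.float64(0.13887957061388795), 8943)
wall -1 2954 y [-0.1002  0.0831] x outer/inner [-0.0344 -0.032  -0.0253] slope [ 0.0013 -0.0315] z 0.07876048730865662
wall 1 2219 y [-0.0613  0.0975] x outer/inner [0.0243 0.0284 0.0322] slope [-0.0015  0.0288] z 0.07877580807105367
((-0.0009141936898231506, -0.0007425174117088318), (0.20068226754665375, 0.06723184883594513), 89.94244384765625)
hand z -0.04 -0.03 35 [[0.0112, -0.0085, -0.04], [0.0351, 0.0057, -0.0398], [0.037, 0.0285, -0.0392]]
hand z -0.03 -0.01 47 [[0.0278, -0.0027, -0.0254], [0.0282, -0.0005, -0.0145], [0.0285, 0.0017, -0.0103]]
hand z -0.01 0.01 201 [[0.0103, -0.0126, -0.0093], [0.0281, -0.0005, 0.0033], [0.0286, 0.0112, 0.0097]]
hand z 0.01 0.022 508 [[0.0072, -0.0118, 0.0105], [0.0194, -0.0006, 0.0139], [0.0284, 0.0179, 0.0215]]
hand z 0.022 0.032 2039 [[-0.015, -0.0066, 0.023], [0.0058, -0.001, 0.0284], [0.0195, 0.0075, 0.0298]]
```

View pics/w6.png

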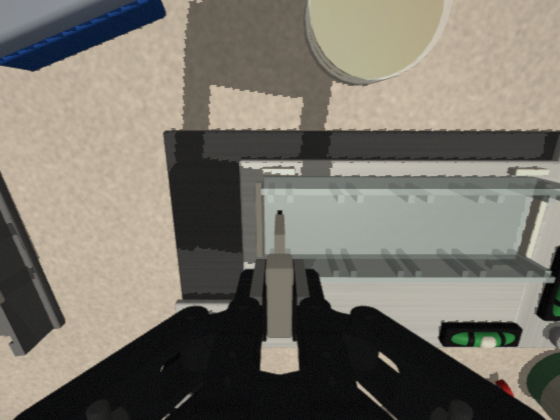

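View pics/s6.png

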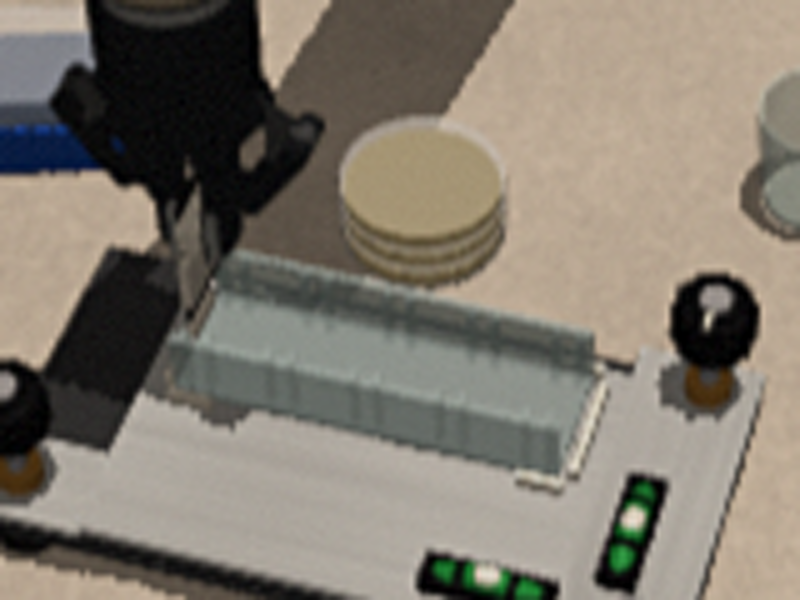

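play_rows --deltas '[[[-0.0015, 0.001, -0.01], 0], [[-0.0015, 0.001, -0.02], 0], [[-0.0015, 0.001, -0.025], 0], [[-0.0015, 0.001, -0.025], 0], [[-0.0015, 0.001, -0.025], 0]]'

```text
time: 30.0
tool_pos: [0.5072, -0.0783, 0.0933]
tool_rot: [0.0, 0.077, 0.997, -0.0]
contact_force: [-0.8, 0.0, -1.5]
gripper_width: 0.12
```

```bash
python3 st.py; python3 tab.py w7 | grep tray; python3 - <<'E'
import cv2
p=cv2.imread("pics/w7.png"); cv2.imwrite("pics/w7c.png",cv2.resize(p[130:350,160:400],None,fx=3,fy=2.7))
E
```

```text
t 30.0 pos [ 0.5072 -0.0783  0.0933] yaw 1.416 q6 -1.714 F [-0.8  0.  -1.5] M [ 0.   -0.   -0.01] w 0.12
tray ((-0.0013302452862262726, -0.004655897617340088), (0.19345800578594208, 0.0667206272482872), 89.95093536376953) (array([-0.02362054, -0.00750181,  0.07445264]), np.float64(0.1589753075002312), 10813)
```

View pics/w7c.png

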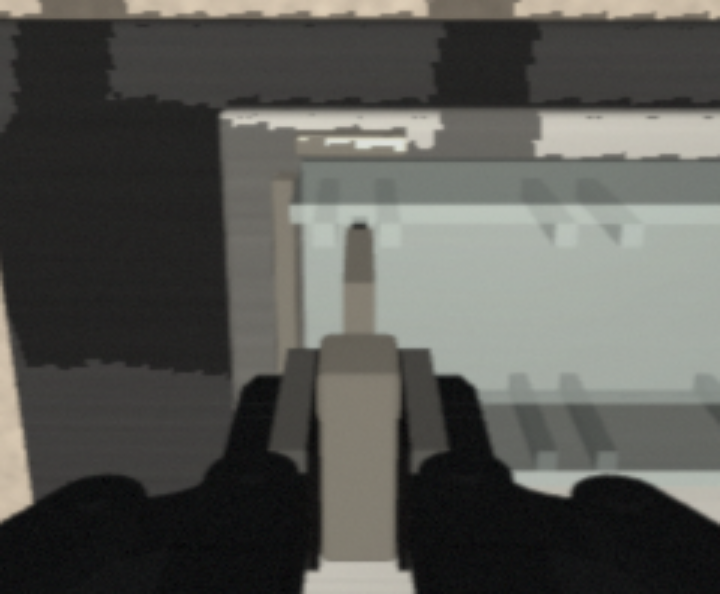

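play_rows --deltas '[[[0, 0, -0.008], 0], [[0, 0, -0.016], 0], [[0, 0, -0.022], 0], [[0, 0, -0.0255], 0], [[0, 0, -0.0255], 0]]'

```text
time: 30.68
tool_pos: [0.5069, -0.0782, 0.0687]
tool_rot: [-0.001, 0.077, 0.997, 0.0]
contact_force: [-5.0, 1.1, 7.9]
gripper_width: 0.131
```

```bash
python3 st.py
```

```text
t 30.675 pos [ 0.5069 -0.0782  0.0687] yaw 1.4162 q6 -1.714 F [-5.   1.1  7.9] M [0.23 0.85 0.02] w 0.131
```

play_rows --deltas '[[[0, 0, 0], 0], [[0, 0, 0], 0], [[0, 0, 0], 0], [[0, 0, 0.04], 0], [[0, 0, 0.1], 0]]' --grip -0.35

```text
time: 31.3
tool_pos: [0.5052, -0.0777, 0.1661]
tool_rot: [-0.003, 0.077, 0.997, 0.001]
contact_force: [0.9, -0.2, -0.2]
gripper_width: 0.323
```

```bash
python3 st.py; python3 tab.py w8; python3 - <<'E'
from h import *
f=np.load("w8.npz"); p,d=f["p"],f["d"]; c=dict(mtx=f["K"],world_from_camera=f["T"])
X=cloud("wrist",d,c); B=np.array([.5205,.0090]); yw=-.1563
ex=np.array([np.cos(yw),np.sin(yw)]); ey=np.array([-ex[1],ex[0]])
L=np.stack([(X[...,:2]-B)@ex,(X[...,:2]-B)@ey,X[...,2]],-1)
m=(d>0)&(L[...,2]>.088)&(L[...,2]<.105)&(abs(L[...,0])<.05)&(abs(L[...,1])<.11)
Q=L[m];print(len(Q),cv2.minAreaRect(Q[:,:2].astype(np.float32)),np.percentile(Q[:,2],[50,98]))
E
```

```text
t 31.3 pos [ 0.5052 -0.0777  0.1661] yaw 1.4159 q6 -1.714 F [ 0.9 -0.2 -0.2] M [-0.01 -0.04  0.02] w 0.323
deck strip (array([-0.00107866,  0.00034008,  0.03918025]), np.float64(0.9984871406959153), 3305)
tray ((-0.0009289532899856567, -0.0011146068572998047), (0.06725996732711792, 0.20040510594844818), 0.006946036126464605) (array([-0.06656399, -0.00682899,  0.07643953]), np.float64(0.3624467917389248), 6343)
r green 380 [[0.0974, 0.0583, 0.0485], [0.1016, 0.077, 0.0518], [0.1097, 0.1073, 0.0559]]
   white 4383 [422.8 282.5] [0.0776 0.0559 0.0395]
n green 455 [[0.0288, 0.1347, 0.0484], [0.0477, 0.1387, 0.0516], [0.0802, 0.1454, 0.0556]]
   white 233 [476.5 220.2] [0.0099 0.0944 0.0428]
   white 3632 [528.1 237.6] [0.029  0.1495 0.04  ]
   white 9 [469.1 218.1] [0.0076 0.0868 0.0433]
   white 1793 [476.1 277.8] [0.0717 0.1078 0.0405]
760 ((-0.0014132354408502579, -0.08877748996019363), (0.036297429352998734, 0.0114915044978261), 0.3498990535736084) [0.09686373 0.09821717]
```

View pics/w8.png

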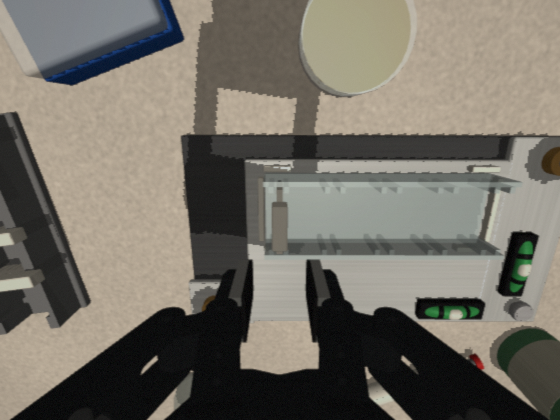

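play_rows --deltas '[[[0, -0.02, 0.05], -0.18], [[0, -0.08, 0.1], -0.36], [[0, -0.14, 0.12], -0.54], [[0, -0.2, 0.12], -0.72], [[0, -0.262, 0.12], -0.9]]'

```text
time: 31.98
tool_pos: [0.5073, -0.3309, 0.2886]
tool_rot: [0.001, 0.506, 0.863, -0.0]
contact_force: [0.9, -0.1, 0.0]
gripper_width: 0.326
```

play_rows --deltas '[[[0, 0, 0], -0.18], [[0, 0, 0], -0.36], [[0, 0, 0], -0.53], [[0, 0, 0], -0.53]]'

```text
time: 32.48
tool_pos: [0.507, -0.3288, 0.2871]
tool_rot: [-0.0, 0.711, 0.703, -0.0]
contact_force: [0.5, -0.6, -1.0]
gripper_width: 0.326
```

```bash
python3 st.py; python3 rack.py r3
```

```text
t 32.475 pos [ 0.507  -0.3288  0.2871] yaw -0.0121 q6 -0.686 F [ 0.5 -0.6 -1. ] M [-0.02  0.01  0.03] w 0.326
[ 123   90   38   38 1074] c [ 0.3487 -0.2407] wh [0.0407 0.0374] long-axis deg -89.99 z 0.0569
[190 171  16  63 661] c [ 0.4027 -0.3548] wh [0.0816 0.0128] long-axis deg 89.26 z 0.061
[262 171  10  63 598] c [ 0.4904 -0.356 ] wh [0.0811 0.0115] long-axis deg 88.82 z 0.0611
[296 171  11  63 610] c [ 0.5343 -0.3566] wh [0.0814 0.012 ] long-axis deg 89.29 z 0.0611
[226 189  12  29 295] c [ 0.4461 -0.3552] wh [0.0354 0.0123] long-axis deg 89.13 z 0.0629
```

View pics/r3.png

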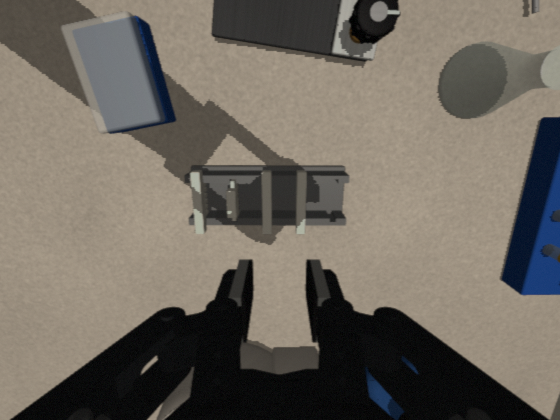

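play_rows --deltas '[[[-0.03, -0.013, -0.05], 0], [[-0.061, -0.026, -0.1], 0], [[-0.061, -0.026, -0.15], 0], [[-0.061, -0.026, -0.18], 0], [[-0.061, -0.026, -0.18], 0]]'

```text
time: 33.15
tool_pos: [0.4443, -0.353, 0.1042]
tool_rot: [-0.003, 0.711, 0.703, 0.0]
contact_force: [-0.9, -0.2, 0.6]
gripper_width: 0.322
```

play_rows --deltas '[[[0, 0, 0], 0], [[0, 0, 0], 0]]'

```text
time: 33.4
tool_pos: [0.4473, -0.3558, 0.11]
tool_rot: [0.002, 0.712, 0.702, -0.0]
contact_force: [-0.0, -0.5, 0.4]
gripper_width: 0.328
```

```bash
python3 st.py; python3 rack.py r4
```

```text
t 33.4 pos [ 0.4473 -0.3558  0.11  ] yaw -0.0132 q6 -0.789 F [-0.  -0.5  0.4] M [-0.02 -0.03 -0.01] w 0.328
[  64    9   79   82 4673] c [ 0.3486 -0.2404] wh [0.0407 0.0372] long-axis deg -89.98 z 0.0569
[ 201  176   26  114 2052] c [ 0.4025 -0.3551] wh [0.0822 0.0124] long-axis deg 89.5 z 0.061
[ 330  176   26  114 1986] c [ 0.4902 -0.3566] wh [0.0827 0.0125] long-axis deg 89.18 z 0.061
[ 388  176   36  113 2351] c [ 0.5337 -0.3568] wh [0.0819 0.0129] long-axis deg 89.14 z 0.061
[270 209  18  53 926] c [ 0.4467 -0.3553] wh [0.0359 0.0118] long-axis deg 89.03 z 0.063
```

play_rows --deltas '[[[0, 0.0005, -0.03], 0], [[0, 0.0005, -0.055], 0], [[0, 0.0005, -0.072], 0], [[0, 0.0005, -0.074], 0], [[0, 0.0005, -0.074], 0]]'

```text
time: 34.08
tool_pos: [0.4466, -0.3548, 0.0345]
tool_rot: [0.001, 0.712, 0.702, -0.0]
contact_force: [0.0, 0.3, -0.7]
gripper_width: 0.32
```

play_rows --deltas '[[[0, 0, 0], 0], [[0, 0, 0], 0], [[0, 0, 0], 0], [[0, 0, 0], 0]]' --grip -1

```text
time: 34.58
tool_pos: [0.4468, -0.3551, 0.035]
tool_rot: [0.001, 0.712, 0.702, -0.0]
contact_force: [-0.5, 0.1, 6.1]
gripper_width: 0.13
```

play_rows --deltas '[[[0, 0, 0.04], 0], [[0, 0, 0.1], 0], [[0, 0, 0.16], 0], [[0, 0, 0.2], 0], [[0, 0.02, 0.22], 0]]'

```text
time: 35.2
tool_pos: [0.4466, -0.3353, 0.2566]
tool_rot: [0.002, 0.713, 0.702, -0.0]
contact_force: [0.1, -0.6, -1.3]
gripper_width: 0.13
```

```bash
python3 st.py
```

```text
t 35.2 pos [ 0.4466 -0.3353  0.2566] yaw -0.0153 q6 -0.762 F [ 0.1 -0.6 -1.3] M [0.03 0.01 0.06] w 0.13
```

play_rows --deltas '[[[0.01, 0.06, 0], 0.18], [[0.02, 0.12, 0], 0.36], [[0.03, 0.18, 0], 0.54], [[0.04, 0.24, 0], 0.72], [[0.05, 0.3, 0], 0.9]]'

```text
time: 35.83
tool_pos: [0.4957, -0.0322, 0.2531]
tool_rot: [-0.0, 0.333, 0.943, 0.0]
contact_force: [1.6, -0.6, -1.1]
gripper_width: 0.13
```

play_rows --deltas '[[[0.01, 0.05, 0], 0.18], [[0.02, 0.1, 0], 0.36], [[0.038, 0.131, 0], 0.53], [[0.038, 0.131, 0], 0.53], [[0.038, 0.131, 0], 0.53]]'

```text
time: 36.45
tool_pos: [0.5336, 0.0963, 0.2529]
tool_rot: [-0.001, 0.078, 0.997, -0.0]
contact_force: [0.1, 0.3, -0.2]
gripper_width: 0.129
```

```bash
python3 st.py
```

```text
t 36.45 pos [0.5336 0.0963 0.2529] yaw 1.4146 q6 -1.373 F [ 0.1  0.3 -0.2] M [-0.01 -0.03  0.02] w 0.129
```

Down to just above the tray, then look.

play_rows --deltas '[[[0.0005, -0.0005, -0.04], 0], [[0.0005, -0.0005, -0.09], 0], [[0.0005, -0.0005, -0.13], 0], [[0.0005, -0.0005, -0.138], 0], [[0.0005, -0.0005, -0.138], 0]]'

```text
time: 37.08
tool_pos: [0.5348, 0.0955, 0.1162]
tool_rot: [0.0, 0.078, 0.997, -0.0]
contact_force: [0.7, -0.3, -0.7]
gripper_width: 0.129
```

play_rows --deltas '[[[0, 0, 0], 0], [[0, 0, 0], 0], [[0, 0, 0], 0]]'

```text
time: 37.45
tool_pos: [0.5352, 0.0963, 0.1166]
tool_rot: [0.001, 0.077, 0.997, 0.0]
contact_force: [0.1, 0.8, -0.6]
gripper_width: 0.13
```

```bash
python3 st.py; python3 tab.py w9 | grep tray; python3 fit.py w9; python3 - <<'E'
import cv2
p=cv2.imread("pics/w9.png"); cv2.imwrite("pics/w9c.png",cv2.resize(p[130:350,160:400],None,fx=3,fy=2.7))
E
```

```text
t 37.45 pos [0.5352 0.0963 0.1166] yaw 1.416 q6 -1.375 F [ 0.1  0.8 -0.6] M [ 0.02 -0.04 -0.  ] w 0.13
tray ((-0.0012202337384223938, -0.0014192834496498108), (0.06687776744365692, 0.1999649703502655), 0.016983183100819588) (array([-0.00360905,  0.00090492,  0.07475159]), np.float64(0.1570926143024619), 11089)
wall -1 3033 y [-0.0842  0.0974] x outer/inner [-0.0345 -0.032  -0.0253] slope [-0.0038 -0.0315] z 0.0789467788590334
wall 1 2189 y [-0.1005  0.0586] x outer/inner [0.0242 0.0283 0.0318] slope [0.0015 0.0285] z 0.07888585253674427
((-0.0012202337384223938, -0.0014192834496498108), (0.06687776744365692, 0.1999649703502655), 0.016983183100819588)
hand z -0.04 -0.03 587 [[0.0262, -0.0294, -0.0391], [0.0327, -0.0078, -0.0373], [0.0351, 0.0093, -0.0361]]
hand z -0.03 -0.01 48 [[0.0268, -0.0032, -0.0242], [0.0272, -0.001, -0.0144], [0.0276, 0.0012, -0.0101]]
hand z -0.01 0.01 184 [[0.0071, -0.0123, -0.0086], [0.0271, -0.0005, 0.0034], [0.0276, 0.0168, 0.0098]]
hand z 0.01 0.022 452 [[0.007, -0.0064, 0.011], [0.0185, -0.0005, 0.0136], [0.0273, 0.018, 0.0216]]
hand z 0.022 0.032 1956 [[-0.0163, -0.0063, 0.0233], [0.0038, -0.001, 0.0284], [0.0184, 0.0046, 0.0297]]
```

View pics/w9c.png

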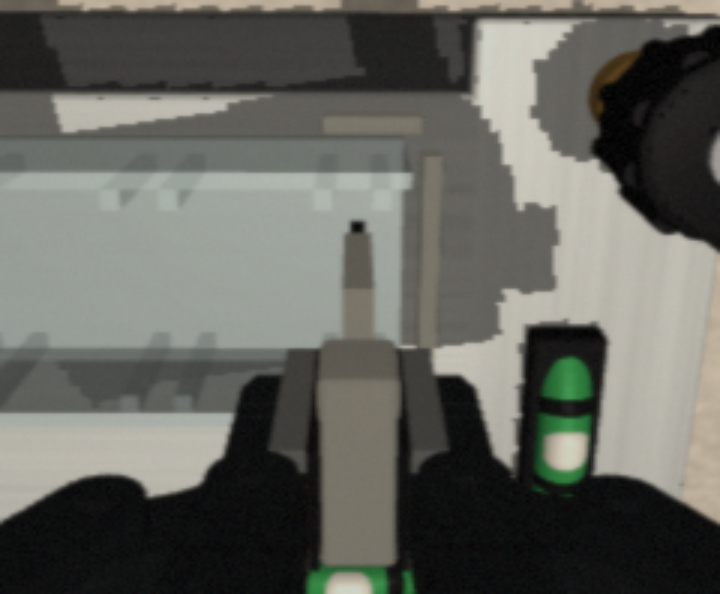

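play_rows --deltas '[[[-0.0015, -0.0008, -0.01], 0], [[-0.0015, -0.0008, -0.02], 0], [[-0.0015, -0.0008, -0.024], 0], [[-0.0015, -0.0008, -0.024], 0], [[-0.0015, -0.0008, -0.024], 0]]'

```text
time: 38.12
tool_pos: [0.5333, 0.0955, 0.0917]
tool_rot: [0.0, 0.077, 0.997, 0.0]
contact_force: [1.0, -0.6, -0.7]
gripper_width: 0.129
```

play_rows --deltas '[[[0, 0, -0.008], 0], [[0, 0, -0.016], 0], [[0, 0, -0.022], 0], [[0, 0, -0.0245], 0], [[0, 0, -0.0245], 0]]'

```text
time: 38.75
tool_pos: [0.5329, 0.0955, 0.0689]
tool_rot: [-0.001, 0.077, 0.997, -0.0]
contact_force: [-8.1, 0.1, 12.8]
gripper_width: 0.13
```

```bash
python3 st.py
```

```text
t 38.75 pos [0.5329 0.0955 0.0689] yaw 1.4162 q6 -1.376 F [-8.1  0.1 12.8] M [-0.09  1.34 -0.02] w 0.13
```

Seated at the same height as the first. Release, look, return to the rack.

play_rows --deltas '[[[0, 0, 0], 0], [[0, 0, 0], 0], [[0, 0, 0], 0], [[0, 0, 0.04], 0], [[0, 0, 0.1], 0]]' --grip -0.35

```text
time: 39.38
tool_pos: [0.5311, 0.0953, 0.1652]
tool_rot: [-0.003, 0.077, 0.997, -0.0]
contact_force: [1.3, -0.4, 0.8]
gripper_width: 0.322
```

```bash
cat > parts.py <<'E'
from h import *
import sys
f=np.load(sys.argv[1]+".npz"); p,d=f["p"],f["d"]; c=dict(mtx=f["K"],world_from_camera=f["T"])
X=cloud("wrist",d,c); B=np.array([.5205,.0090]); yw=-.1563
ex=np.array([np.cos(yw),np.sin(yw)]); ey=np.array([-ex[1],ex[0]])
L=np.stack([(X[...,:2]-B)@ex,(X[...,:2]-B)@ey,X[...,2]],-1)
m=(d>0)&(L[...,2]>.088)&(L[...,2]<.107)&(abs(L[...,0])<.05)&(abs(L[...,1])<.11)
n,l,st,ce=cv2.connectedComponentsWithStats(m.astype(np.uint8))
for i in range(1,n):
    if st[i,4]>60:
        Q=L[l==i]; (cc,wh,a)=cv2.minAreaRect(Q[:,:2].astype(np.float32)); print(st[i,4],np.round(cc,4),np.round(wh,4),round(a,1),np.round(np.percentile(Q[:,2],[50,97]),4))
E
python3 tab.py w10 | egrep "deck|tray"; python3 parts.py w10
```

```text
deck strip (array([-0.00131018, -0.00041198,  0.03931024]), np.float64(0.9978576529397762), 4201)
tray ((-0.000886380672454834, -0.0014576762914657593), (0.20019325613975525, 0.06742576509714127), 89.99596405029297) (array([-0.03089358,  0.0129301 ,  0.07587967]), np.float64(0.2222222222222222), 7533)
1126 [-0.0017 -0.0881] [0.0363 0.0135] 0.0 [0.0965 0.0981]
760 [-0.0016  0.0862] [0.0115 0.0364] 89.8 [0.097  0.0982]
```

play_rows --deltas '[[[0, -0.02, 0.05], -0.18], [[-0.005, -0.08, 0.1], -0.36], [[-0.01, -0.14, 0.12], -0.54], [[-0.015, -0.2, 0.12], -0.72], [[-0.02, -0.26, 0.12], -0.9]]'

```text
time: 40.05
tool_pos: [0.5139, -0.1563, 0.2878]
tool_rot: [0.001, 0.506, 0.863, 0.0]
contact_force: [1.1, -0.2, -0.4]
gripper_width: 0.326
```

play_rows --deltas '[[[0, -0.06, 0], -0.18], [[0, -0.12, 0], -0.36], [[0, -0.17, 0], -0.53], [[0, -0.17, 0], -0.53], [[0, -0.17, 0], -0.53]]'

```text
time: 40.67
tool_pos: [0.5139, -0.324, 0.2863]
tool_rot: [-0.0, 0.712, 0.702, 0.0]
contact_force: [0.1, -0.4, 0.6]
gripper_width: 0.327
```

```bash
python3 st.py; python3 rack.py r5
```

```text
t 40.675 pos [ 0.5139 -0.324   0.2863] yaw -0.0132 q6 -0.672 F [ 0.1 -0.4  0.6] M [-0.02 -0.05  0.01] w 0.327
[ 118   95   38   38 1067] c [ 0.349  -0.2409] wh [0.0411 0.0379] long-axis deg -89.91 z 0.0568
[184 174  16  63 661] c [ 0.4018 -0.3535] wh [0.0811 0.0123] long-axis deg 88.9 z 0.0609
[256 175  10  63 605] c [ 0.4894 -0.3556] wh [0.0822 0.0117] long-axis deg 88.4 z 0.0611
[290 175  11  63 601] c [ 0.5331 -0.3563] wh [0.0821 0.012 ] long-axis deg 88.97 z 0.0611
```

play_rows --deltas '[[[0.01, -0.015, -0.05], 0], [[0.019, -0.032, -0.1], 0], [[0.019, -0.032, -0.15], 0], [[0.019, -0.032, -0.18], 0], [[0.019, -0.032, -0.18], 0]]'

```text
time: 41.35
tool_pos: [0.5315, -0.3533, 0.1035]
tool_rot: [-0.003, 0.711, 0.703, -0.0]
contact_force: [-0.9, -0.4, -0.3]
gripper_width: 0.326
```

play_rows --deltas '[[[0, 0, 0], 0], [[0, 0, 0], 0], [[0, 0, 0], 0]]'

```text
time: 41.72
tool_pos: [0.5337, -0.3569, 0.1088]
tool_rot: [0.002, 0.712, 0.702, 0.0]
contact_force: [-0.2, -0.4, 0.1]
gripper_width: 0.33
```

```bash
python3 st.py; python3 rack.py r6
```

```text
t 41.725 pos [ 0.5337 -0.3569  0.1088] yaw -0.0138 q6 -0.691 F [-0.2 -0.4  0.1] M [-0.03  0.01  0.03] w 0.33
[  63  175   46  115 2657] c [ 0.4013 -0.3538] wh [0.0821 0.0136] long-axis deg 89.01 z 0.0607
[ 201  176   26  114 2080] c [ 0.489  -0.3554] wh [0.0819 0.0125] long-axis deg 88.78 z 0.061
[ 269  176   19  114 1992] c [ 0.5329 -0.3561] wh [0.082  0.0119] long-axis deg 89.18 z 0.0611
```

play_rows --deltas '[[[-0.0005, 0.001, -0.03], 0], [[-0.0005, 0.001, -0.055], 0], [[-0.0005, 0.001, -0.072], 0], [[-0.0005, 0.001, -0.075], 0], [[-0.0005, 0.001, -0.075], 0]]'

```text
time: 42.4
tool_pos: [0.5328, -0.3557, 0.0325]
tool_rot: [0.0, 0.712, 0.702, 0.0]
contact_force: [0.1, -0.7, 0.4]
gripper_width: 0.324
```

play_rows --deltas '[[[0, 0, 0], 0], [[0, 0, 0], 0], [[0, 0, 0], 0], [[0, 0, 0], 0]]' --grip -1

```text
time: 42.9
tool_pos: [0.5333, -0.3561, 0.0334]
tool_rot: [0.001, 0.712, 0.702, 0.0]
contact_force: [0.1, 0.0, 6.3]
gripper_width: 0.131
```

play_rows --deltas '[[[0, 0, 0.04], 0], [[0, 0, 0.1], 0], [[0, 0, 0.16], 0], [[0, 0, 0.2], 0], [[0, 0.02, 0.22], 0]]'

```text
time: 43.52
tool_pos: [0.5327, -0.3358, 0.2543]
tool_rot: [0.002, 0.713, 0.702, 0.0]
contact_force: [-0.3, -0.7, -1.2]
gripper_width: 0.126
```

```bash
python3 st.py
```

```text
t 43.525 pos [ 0.5327 -0.3358  0.2543] yaw -0.0157 q6 -0.665 F [-0.3 -0.7 -1.2] M [-0.01 -0.02  0.01] w 0.126
```

play_rows --deltas '[[[0, 0.06, 0], 0.18], [[0, 0.12, 0], 0.36], [[0, 0.18, 0], 0.54], [[0, 0.24, 0], 0.72], [[0, 0.3, 0], 0.9]]'

```text
time: 44.15
tool_pos: [0.5306, -0.0322, 0.2495]
tool_rot: [-0.002, 0.333, 0.943, -0.0]
contact_force: [-0.0, 0.2, -2.0]
gripper_width: 0.128
```

play_rows --deltas '[[[-0.002, 0.04, -0.02], 0.18], [[-0.005, 0.08, -0.06], 0.36], [[-0.0055, 0.088, -0.1], 0.53], [[-0.0055, 0.088, -0.13], 0.53], [[-0.0055, 0.088, -0.13], 0.53]]'

```text
time: 44.78
tool_pos: [0.5226, 0.0538, 0.1169]
tool_rot: [-0.005, 0.077, 0.997, -0.0]
contact_force: [-0.6, -0.5, -0.7]
gripper_width: 0.134
```

play_rows --deltas '[[[0, 0, 0], 0], [[0, 0, 0], 0], [[0, 0, 0], 0]]'

```text
time: 45.15
tool_pos: [0.5278, 0.0525, 0.1234]
tool_rot: [0.001, 0.078, 0.997, 0.0]
contact_force: [-0.7, 0.4, -0.1]
gripper_width: 0.131
```

```bash
python3 st.py; python3 tab.py w11 | grep tray; python3 fit.py w11; python3 - <<'E'
import cv2
p=cv2.imread("pics/w11.png"); cv2.imwrite("pics/w11c.png",cv2.resize(p[130:350,160:400],None,fx=3,fy=2.7))
E
```

```text
t 45.15 pos [0.5278 0.0525 0.1234] yaw 1.4156 q6 -1.457 F [-0.7  0.4 -0.1] M [-0.05  0.01  0.01] w 0.131
tray ((-0.001004830002784729, -0.0015090852975845337), (0.06733137369155884, 0.2001902163028717), 0.07124380767345428) (array([-0.04360762,  0.01093438,  0.07643034]), np.float64(0.30977667493796524), 10075)
wall -1 3277 y [-0.1001  0.0969] x outer/inner [-0.0344 -0.0319 -0.025 ] slope [-0.0021 -0.0313] z 0.07893261216574776
wall 1 1843 y [-0.1005  0.0977] x outer/inner [0.0243 0.0285 0.0322] slope [0.0008 0.0288] z 0.07893983071471514
((-0.001004830002784729, -0.0015090852975845337), (0.06733137369155884, 0.2001902163028717), 0.07124380767345428)
hand z -0.01 0.01 43 [[0.0072, -0.0128, 0.0027], [0.011, 0.0066, 0.0048], [0.0116, 0.017, 0.0098]]
hand z 0.01 0.022 178 [[0.007, -0.0099, 0.0119], [0.0416, -0.0001, 0.018], [0.0421, 0.0182, 0.0219]]
hand z 0.022 0.032 4254 [[-0.0349, -0.0064, 0.0257], [0.0093, -0.001, 0.028], [0.0416, 0.0048, 0.0292]]
```

View pics/w11c.png

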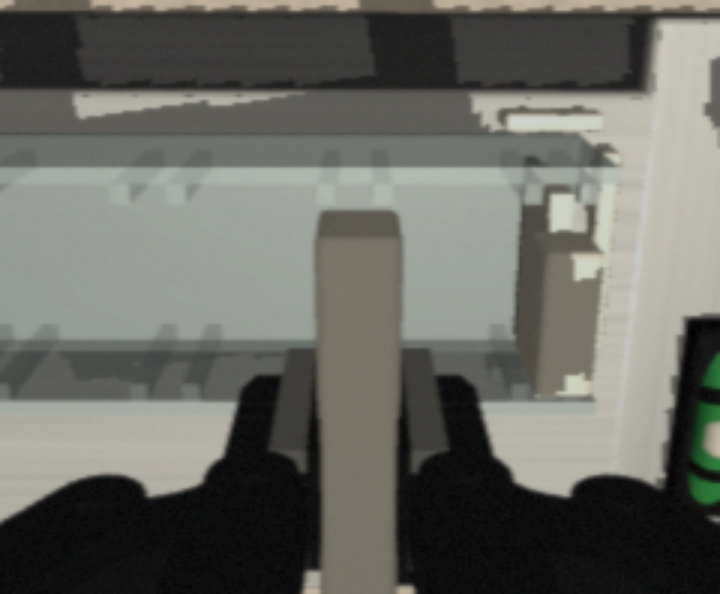

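play_rows --deltas '[[[-0.0007, -0.0005, -0.012], 0], [[-0.0007, -0.0005, -0.024], 0], [[-0.0007, -0.0005, -0.034], 0], [[-0.0007, -0.0005, -0.034], 0], [[-0.0007, -0.0005, -0.034], 0]]'

```text
time: 45.82
tool_pos: [0.5262, 0.0522, 0.0879]
tool_rot: [-0.0, 0.077, 0.997, 0.0]
contact_force: [0.4, 0.6, -0.2]
gripper_width: 0.131
```

play_rows --deltas '[[[0, 0, -0.008], 0], [[0, 0, -0.016], 0], [[0, 0, -0.0215], 0], [[0, 0, -0.0235], 0], [[0, 0, -0.0235], 0]]'

```text
time: 46.45
tool_pos: [0.5259, 0.0522, 0.0672]
tool_rot: [-0.001, 0.077, 0.997, -0.0]
contact_force: [-12.2, -1.5, 20.0]
gripper_width: 0.131
```

```bash
python3 st.py
```

```text
t 46.45 pos [0.5259 0.0522 0.0672] yaw 1.4164 q6 -1.458 F [-12.2  -1.5  20. ] M [-0.02  1.93 -0.02] w 0.131
```

play_rows --deltas '[[[0, 0, 0], 0], [[0, 0, 0], 0], [[0, 0, 0], 0], [[0, 0, 0.04], 0], [[0, 0, 0.1], 0]]' --grip -0.35

```text
time: 47.08
tool_pos: [0.5242, 0.0522, 0.1624]
tool_rot: [-0.003, 0.077, 0.997, -0.0]
contact_force: [2.0, 0.3, -0.1]
gripper_width: 0.324
```

```bash
python3 tab.py w12 | egrep "deck|tray"; python3 parts.py w12
```

```text
deck strip (array([-0.00274262, -0.00031623,  0.0393727 ]), np.float64(0.9984020453819111), 3129)
tray ((-0.0055472590029239655, -0.001861274242401123), (0.07501187175512314, 0.20119552314281464), 0.09555055946111679) (array([-0.04113337,  0.01911349,  0.07625595]), np.float64(0.26613946800862687), 6955)
1675 [-0.0021  0.0428] [0.0119 0.0821] 89.7 [0.095  0.0962]
1051 [-0.0015 -0.0883] [0.0362 0.0132] 0.5 [0.0966 0.0981]
850 [-0.0021  0.0864] [0.0357 0.0123] 0.2 [0.0969 0.0982]
```

play_rows --deltas '[[[0, -0.03, 0.05], -0.18], [[-0.005, -0.09, 0.1], -0.36], [[-0.01, -0.15, 0.12], -0.54], [[-0.015, -0.21, 0.12], -0.72], [[-0.02, -0.27, 0.12], -0.9]]'

```text
time: 47.75
tool_pos: [0.5071, -0.2097, 0.285]
tool_rot: [0.001, 0.506, 0.863, 0.0]
contact_force: [2.5, -0.2, 0.2]
gripper_width: 0.325
```

play_rows --deltas '[[[0, -0.05, 0], -0.18], [[0, -0.1, 0], -0.36], [[0, -0.115, 0], -0.53], [[0, -0.115, 0], -0.53], [[0, -0.115, 0], -0.53]]'

```text
time: 48.38
tool_pos: [0.5071, -0.3219, 0.2839]
tool_rot: [-0.0, 0.711, 0.703, 0.0]
contact_force: [0.4, -0.2, 0.7]
gripper_width: 0.326
```

```bash
python3 st.py; python3 rack.py r7
```

```text
t 48.375 pos [ 0.5071 -0.3219  0.2839] yaw -0.0111 q6 -0.678 F [ 0.4 -0.2  0.7] M [ 0.   -0.04 -0.03] w 0.326
[ 123   96   38   38 1085] c [ 0.3486 -0.2403] wh [0.0407 0.0373] long-axis deg -89.36 z 0.0569
[188 176  16  63 668] c [ 0.4001 -0.3537] wh [0.0817 0.0124] long-axis deg 89.29 z 0.0609
[259 176  11  63 607] c [ 0.4878 -0.3545] wh [0.0813 0.0121] long-axis deg 89.28 z 0.0611
```

play_rows --deltas '[[[-0.01, -0.015, -0.05], 0], [[-0.019, -0.032, -0.1], 0], [[-0.019, -0.032, -0.15], 0], [[-0.019, -0.032, -0.175], 0], [[-0.019, -0.032, -0.175], 0]]'

```text
time: 49.05
tool_pos: [0.4869, -0.3523, 0.1065]
tool_rot: [-0.003, 0.711, 0.703, -0.0]
contact_force: [0.1, -0.2, -0.2]
gripper_width: 0.321
```

play_rows --deltas '[[[0, 0, 0], 0], [[0, 0, 0], 0], [[0, 0, 0], 0]]'

```text
time: 49.42
tool_pos: [0.4888, -0.3551, 0.1109]
tool_rot: [0.001, 0.712, 0.702, 0.0]
contact_force: [0.1, -0.7, 0.8]
gripper_width: 0.326
```

```bash
python3 st.py; python3 rack.py r8
```

```text
t 49.425 pos [ 0.4888 -0.3551  0.1109] yaw -0.0137 q6 -0.738 F [ 0.1 -0.7  0.8] M [ 0.01 -0.02  0.04] w 0.326
[   0   13   75   81 4551] c [ 0.3488 -0.2405] wh [0.0409 0.0376] long-axis deg -89.89 z 0.0569
[ 268  175   19  114 1979] c [ 0.4873 -0.3547] wh [0.0821 0.012 ] long-axis deg 89.62 z 0.0611
[ 132  176   37  113 2355] c [ 0.3997 -0.3535] wh [0.0814 0.0129] long-axis deg 89.39 z 0.0609
```

play_rows --deltas '[[[-0.001, 0.0005, -0.03], 0], [[-0.001, 0.0005, -0.055], 0], [[-0.001, 0.0005, -0.074], 0], [[-0.001, 0.0005, -0.077], 0], [[-0.001, 0.0005, -0.077], 0]]'

```text
time: 50.1
tool_pos: [0.4874, -0.3545, 0.0328]
tool_rot: [0.0, 0.712, 0.702, 0.0]
contact_force: [-0.3, 0.1, -0.6]
gripper_width: 0.324
```

play_rows --deltas '[[[0, 0, 0], 0], [[0, 0, 0], 0], [[0, 0, 0], 0], [[0, 0, 0], 0]]' --grip -1

```text
time: 50.6
tool_pos: [0.4879, -0.3549, 0.0337]
tool_rot: [0.001, 0.712, 0.702, 0.0]
contact_force: [-0.3, -0.5, 4.6]
gripper_width: 0.131
```

play_rows --deltas '[[[0, 0, 0.04], 0], [[0, 0, 0.1], 0], [[0, 0, 0.16], 0], [[0, 0, 0.2], 0], [[0, 0.02, 0.22], 0]]'

```text
time: 51.22
tool_pos: [0.4875, -0.3352, 0.2552]
tool_rot: [0.002, 0.713, 0.702, 0.0]
contact_force: [0.1, 0.6, -1.1]
gripper_width: 0.131
```

```bash
python3 st.py
```

```text
t 51.225 pos [ 0.4875 -0.3352  0.2552] yaw -0.0154 q6 -0.713 F [ 0.1  0.6 -1.1] M [-0.04 -0.03 -0.03] w 0.131
```

play_rows --deltas '[[[0.005, 0.06, 0], 0.18], [[0.01, 0.12, 0], 0.36], [[0.015, 0.18, 0], 0.54], [[0.02, 0.24, 0], 0.72], [[0.03, 0.3, 0], 0.9]]'

```text
time: 51.85
tool_pos: [0.5164, -0.0322, 0.2516]
tool_rot: [-0.0, 0.333, 0.943, -0.0]
contact_force: [0.5, 0.1, -0.4]
gripper_width: 0.128
```

play_rows --deltas '[[[0.0025, 0.03, -0.02], 0.18], [[0.0025, 0.044, -0.06], 0.36], [[0.0025, 0.044, -0.1], 0.53], [[0.0025, 0.044, -0.133], 0.53], [[0.0025, 0.044, -0.133], 0.53]]'

```text
time: 52.48
tool_pos: [0.5164, 0.0103, 0.1153]
tool_rot: [-0.004, 0.077, 0.997, 0.0]
contact_force: [0.1, 0.8, -0.2]
gripper_width: 0.124
```

play_rows --deltas '[[[0, 0, 0], 0], [[0, 0, 0], 0], [[0, 0, 0], 0]]'

```text
time: 52.85
tool_pos: [0.5205, 0.0097, 0.1209]
tool_rot: [0.001, 0.077, 0.997, -0.0]
contact_force: [-0.2, 0.1, -0.9]
gripper_width: 0.131
```

```bash
python3 st.py; python3 tab.py w13 | grep tray; python3 fit.py w13; python3 - <<'E'
import cv2
p=cv2.imread("pics/w13.png"); cv2.imwrite("pics/w13c.png",cv2.resize(p[130:350,160:400],None,fx=3,fy=2.7))
E
```

```text
t 52.85 pos [0.5205 0.0097 0.1209] yaw 1.4159 q6 -1.54 F [-0.2  0.1 -0.9] M [-0.01 -0.06  0.03] w 0.131
tray ((-0.0023058392107486725, -0.0012144073843955994), (0.08085604012012482, 0.20047590136528015), 0.6008167862892151) (array([-0.06848013,  0.00263209,  0.07674356]), np.float64(0.3315172697368421), 9728)
wall -1 3091 y [-0.1001  0.0973] x outer/inner [-0.0345 -0.0319 -0.0248] slope [-0.0013 -0.0314] z 0.0789550233221478
wall 1 1550 y [-0.1007  0.0979] x outer/inner [0.0243 0.0284 0.0319] slope [-0.0008  0.0287] z 0.07889034786813748
((-0.0027939677238464355, -0.001219525933265686), (0.07890302687883377, 0.20047590136528015), 0.6008168458938599)
hand z -0.01 0.01 115 [[0.0071, -0.0126, 0.0031], [0.0111, 0.0071, 0.0066], [0.0117, 0.0172, 0.0098]]
hand z 0.01 0.022 350 [[0.0071, -0.0122, 0.0106], [0.0116, -0.0006, 0.0168], [0.0421, 0.018, 0.0217]]
hand z 0.022 0.032 4433 [[-0.0351, -0.0091, 0.0241], [0.0108, -0.001, 0.0277], [0.0417, 0.0072, 0.0292]]
```

View pics/w13c.png

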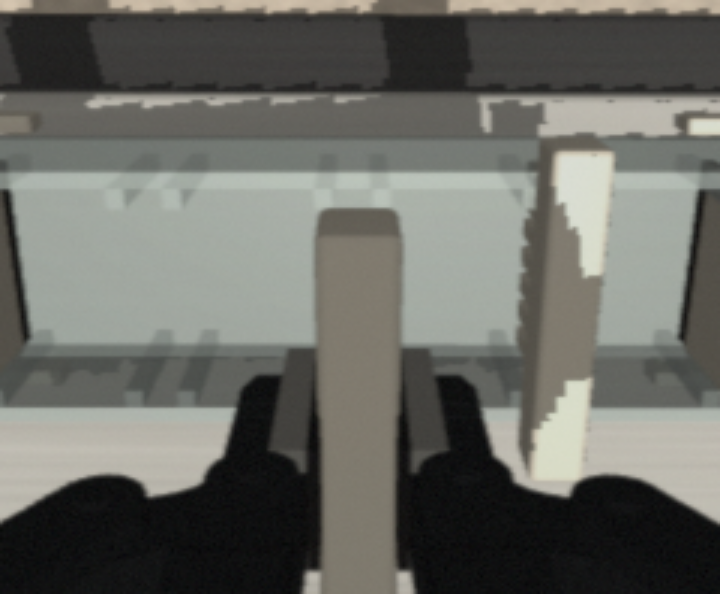

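play_rows --deltas '[[[0.0003, -0.001, -0.012], 0], [[0.0003, -0.001, -0.024], 0], [[0.0003, -0.001, -0.032], 0], [[0.0003, -0.001, -0.032], 0], [[0.0003, -0.001, -0.032], 0]]'

```text
time: 53.52
tool_pos: [0.52, 0.0089, 0.0873]
tool_rot: [0.0, 0.077, 0.997, -0.0]
contact_force: [-0.6, -0.5, 0.2]
gripper_width: 0.132
```

play_rows --deltas '[[[0, 0, -0.008], 0], [[0, 0, -0.016], 0], [[0, 0, -0.021], 0], [[0, 0, -0.023], 0], [[0, 0, -0.023], 0]]'

```text
time: 54.15
tool_pos: [0.5195, 0.0089, 0.0674]
tool_rot: [-0.002, 0.077, 0.997, -0.0]
contact_force: [-14.8, 0.9, 22.4]
gripper_width: 0.126
```

```bash
python3 st.py
```

```text
t 54.15 pos [0.5195 0.0089 0.0674] yaw 1.4164 q6 -1.542 F [-14.8   0.9  22.4] M [0.12 2.05 0.02] w 0.126
```

play_rows --deltas '[[[0, 0, 0], 0], [[0, 0, 0], 0], [[0, 0, 0], 0], [[0, 0, 0.04], 0], [[0, 0, 0.1], 0]]' --grip -0.35

```text
time: 54.78
tool_pos: [0.5178, 0.0091, 0.1623]
tool_rot: [-0.003, 0.077, 0.997, 0.0]
contact_force: [1.0, -0.3, 0.6]
gripper_width: 0.333
```

```bash
python3 tab.py w14 | egrep "deck|tray"; python3 parts.py w14
```

```text
deck strip (array([-2.06647203e-03, -3.82766971e-06,  3.92948913e-02]), np.float64(0.9989212513484358), 2781)
tray ((-0.004384651780128479, -0.001463085412979126), (0.20035876333713531, 0.07801661640405655), 89.73919677734375) (array([-0.0695742 ,  0.00147225,  0.07687175]), np.float64(0.31078831895899534), 6609)
1669 [-0.0019 -0.001 ] [0.0118 0.0819] 89.9 [0.095  0.0961]
1720 [-0.0021  0.0428] [0.0822 0.0125] 0.0 [0.0949 0.0961]
957 [-0.0016 -0.0885] [0.0125 0.0362] 90.0 [0.0968 0.098 ]
956 [-0.0018  0.086 ] [0.0364 0.0123] 0.6 [0.0967 0.0981]
```

play_rows --deltas '[[[-0.01, -0.04, 0.05], -0.18], [[-0.02, -0.1, 0.1], -0.36], [[-0.03, -0.16, 0.12], -0.54], [[-0.04, -0.22, 0.12], -0.72], [[-0.06, -0.28, 0.12], -0.9]]'

```text
time: 55.45
tool_pos: [0.4645, -0.2572, 0.2846]
tool_rot: [0.001, 0.506, 0.863, -0.0]
contact_force: [0.7, -0.1, -0.9]
gripper_width: 0.325
```

play_rows --deltas '[[[-0.02, -0.05, 0], -0.18], [[-0.03, -0.065, 0], -0.36], [[-0.04, -0.065, 0], -0.53], [[-0.04, -0.065, 0], -0.53], [[-0.04, -0.065, 0], -0.53]]'

```text
time: 56.08
tool_pos: [0.4249, -0.3199, 0.2837]
tool_rot: [-0.0, 0.711, 0.703, 0.0]
contact_force: [0.3, -0.1, -0.3]
gripper_width: 0.322
```

```bash
python3 st.py; python3 rack.py r9
```

```text
t 56.075 pos [ 0.4249 -0.3199  0.2837] yaw -0.0113 q6 -0.774 F [ 0.3 -0.1 -0.3] M [ 0.   -0.03 -0.01] w 0.322
[ 195   97   35   38 1057] c [ 0.3484 -0.2406] wh [0.0409 0.0367] long-axis deg -89.73 z 0.057
[254 176  11  63 607] c [ 0.3985 -0.3527] wh [0.0813 0.0122] long-axis deg 89.39 z 0.061
```

play_rows --deltas '[[[-0.013, -0.015, -0.05], 0], [[-0.026, -0.032, -0.1], 0], [[-0.026, -0.032, -0.15], 0], [[-0.026, -0.032, -0.175], 0], [[-0.026, -0.032, -0.175], 0]]'

```text
time: 56.75
tool_pos: [0.3977, -0.3503, 0.1062]
tool_rot: [-0.003, 0.711, 0.703, 0.0]
contact_force: [-0.9, 0.7, -0.0]
gripper_width: 0.324
```

play_rows --deltas '[[[0, 0, 0], 0], [[0, 0, 0], 0], [[0, 0, 0], 0]]'

```text
time: 57.12
tool_pos: [0.3993, -0.3528, 0.1104]
tool_rot: [0.001, 0.712, 0.702, -0.0]
contact_force: [0.1, -0.1, -0.8]
gripper_width: 0.327
```

```bash
python3 st.py; python3 rack.py r10
```

```text
t 57.125 pos [ 0.3993 -0.3528  0.1104] yaw -0.0137 q6 -0.85 F [ 0.1 -0.1 -0.8] M [-0.01  0.04 -0.  ] w 0.327
[ 152   15   72   81 4478] c [ 0.3485 -0.2405] wh [0.0409 0.037 ] long-axis deg -89.97 z 0.0569
[ 269  177   18  113 1959] c [ 0.398 -0.353] wh [0.0822 0.0116] long-axis deg 89.54 z 0.0611
```

play_rows --deltas '[[[-0.001, 0, -0.03], 0], [[-0.001, 0, -0.055], 0], [[-0.001, 0, -0.074], 0], [[-0.001, 0, -0.077], 0], [[-0.001, 0, -0.077], 0]]'

```text
time: 57.8
tool_pos: [0.398, -0.3525, 0.0325]
tool_rot: [0.0, 0.712, 0.702, -0.0]
contact_force: [0.2, -1.1, 0.0]
gripper_width: 0.323
```

play_rows --deltas '[[[0, 0, 0], 0], [[0, 0, 0], 0], [[0, 0, 0], 0], [[0, 0, 0], 0]]' --grip -1

```text
time: 58.3
tool_pos: [0.3984, -0.3529, 0.0333]
tool_rot: [0.001, 0.712, 0.702, -0.0]
contact_force: [0.3, 0.0, 5.0]
gripper_width: 0.13
```

play_rows --deltas '[[[0, 0, 0.04], 0], [[0, 0, 0.1], 0], [[0, 0, 0.16], 0], [[0, 0, 0.2], 0], [[0, 0.02, 0.22], 0]]'

```text
time: 58.92
tool_pos: [0.3981, -0.3331, 0.2549]
tool_rot: [0.002, 0.713, 0.702, -0.0]
contact_force: [0.1, -0.7, -1.6]
gripper_width: 0.128
```

```bash
python3 st.py
```

```text
t 58.925 pos [ 0.3981 -0.3331  0.2549] yaw -0.0153 q6 -0.825 F [ 0.1 -0.7 -1.6] M [ 0.05  0.02 -0.04] w 0.128
```

play_rows --deltas '[[[0.02, 0.05, 0], 0.18], [[0.04, 0.1, 0], 0.36], [[0.06, 0.16, 0], 0.54], [[0.08, 0.21, 0], 0.72], [[0.1, 0.26, 0], 0.9]]'

```text
time: 59.55
tool_pos: [0.4976, -0.0701, 0.2513]
tool_rot: [-0.0, 0.333, 0.943, -0.0]
contact_force: [0.5, -0.2, -0.4]
gripper_width: 0.131
```

play_rows --deltas '[[[0.015, 0.03, -0.02], 0.18], [[0.015, 0.0385, -0.06], 0.36], [[0.015, 0.0385, -0.1], 0.53], [[0.015, 0.0385, -0.133], 0.53], [[0.015, 0.0385, -0.133], 0.53]]'

```text
time: 60.18
tool_pos: [0.5097, -0.0329, 0.1151]
tool_rot: [-0.004, 0.077, 0.997, 0.001]
contact_force: [-0.2, -0.2, 0.2]
gripper_width: 0.131
```

play_rows --deltas '[[[0, 0, 0], 0], [[0, 0, 0], 0], [[0, 0, 0], 0]]'

```text
time: 60.55
tool_pos: [0.5136, -0.0338, 0.1205]
tool_rot: [0.001, 0.077, 0.997, -0.0]
contact_force: [0.0, -0.4, 0.1]
gripper_width: 0.128
```

```bash
python3 st.py; python3 tab.py w15 | grep tray; python3 fit.py w15; python3 - <<'E'
import cv2
p=cv2.imread("pics/w15.png"); cv2.imwrite("pics/w15c.png",cv2.resize(p[130:350,160:400],None,fx=3,fy=2.7))
E
```

```text
t 60.55 pos [ 0.5136 -0.0338  0.1205] yaw 1.4159 q6 -1.626 F [ 0.  -0.4  0.1] M [-0.   -0.05  0.  ] w 0.128
tray ((-0.002171546220779419, -0.0012753978371620178), (0.08167272806167603, 0.20101182162761688), 0.3244939148426056) (array([-0.04966841, -0.00154373,  0.07731921]), np.float64(0.2933706629337066), 10001)
wall -1 2794 y [-0.1004  0.0972] x outer/inner [-0.0422 -0.0321 -0.0248] slope [ 0.0002 -0.0316] z 0.07890049660713677
wall 1 1430 y [-0.1006  0.0979] x outer/inner [0.0243 0.0286 0.0326] slope [-0.0023  0.0289] z 0.07888300094635499
((-0.0026363469660282135, -0.0011835470795631409), (0.08036265522241592, 0.20102041959762573), 0.15706582367420197)
hand z -0.04 -0.03 19 [[-0.0088, -0.0294, -0.04], [0.0313, -0.0023, -0.0398], [0.0336, 0.0185, -0.0395]]
hand z -0.01 0.01 130 [[0.009, -0.0127, 0.0027], [0.0111, 0.0065, 0.0067], [0.0116, 0.0136, 0.0099]]
hand z 0.01 0.022 402 [[0.0069, -0.0125, 0.0102], [0.0113, -0.001, 0.0172], [0.042, 0.018, 0.0217]]
hand z 0.022 0.032 4525 [[-0.0345, -0.0098, 0.0239], [0.0109, -0.001, 0.0281], [0.0416, 0.008, 0.0298]]
```

View pics/w15c.png

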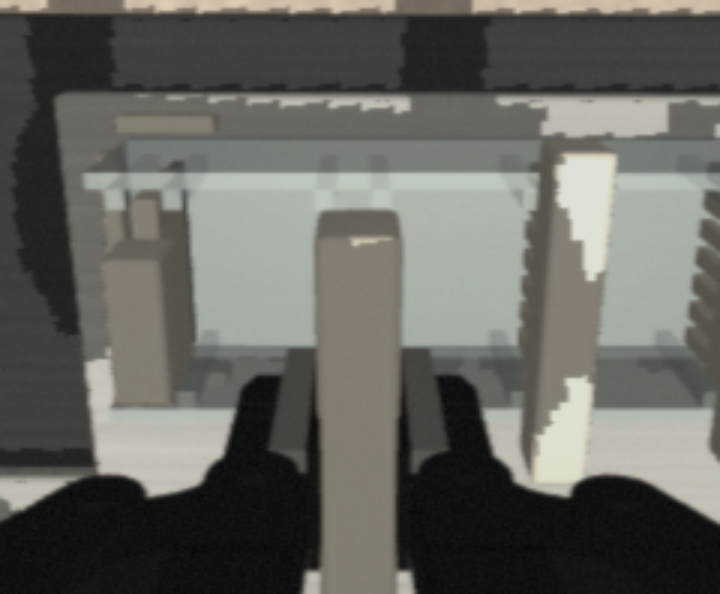

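Aligned like the previous one; same descent.

play_rows --deltas '[[[0.0003, -0.001, -0.012], 0], [[0.0003, -0.001, -0.024], 0], [[0.0003, -0.001, -0.032], 0], [[0.0003, -0.001, -0.032], 0], [[0.0003, -0.001, -0.032], 0]]'

```text
time: 61.22
tool_pos: [0.5131, -0.0346, 0.087]
tool_rot: [0.0, 0.077, 0.997, -0.0]
contact_force: [0.2, -0.3, -0.7]
gripper_width: 0.128
```

play_rows --deltas '[[[0, 0, -0.008], 0], [[0, 0, -0.016], 0], [[0, 0, -0.021], 0], [[0, 0, -0.023], 0], [[0, 0, -0.023], 0]]'

```text
time: 61.85
tool_pos: [0.5126, -0.0345, 0.067]
tool_rot: [-0.002, 0.077, 0.997, -0.0]
contact_force: [-13.5, 2.3, 21.7]
gripper_width: 0.127
```

```bash
python3 st.py
```

```text
t 61.85 pos [ 0.5126 -0.0345  0.067 ] yaw 1.4164 q6 -1.628 F [-13.5   2.3  21.7] M [0.29 2.03 0.02] w 0.127
```

play_rows --deltas '[[[0, 0, 0], 0], [[0, 0, 0], 0], [[0, 0, 0], 0], [[0, 0, 0.04], 0], [[0, 0, 0.1], 0]]' --grip -0.35

```text
time: 62.48
tool_pos: [0.5109, -0.0342, 0.162]
tool_rot: [-0.003, 0.077, 0.997, 0.0]
contact_force: [1.0, -0.8, 0.7]
gripper_width: 0.323
```

play_rows --deltas '[[[-0.005, 0.02, 0.05], 0], [[-0.01, 0.04, 0.1], 0], [[-0.01, 0.05, 0.13], 0], [[-0.01, 0.05, 0.13], 0], [[-0.01, 0.05, 0.13], 0]]'

```text
time: 63.1
tool_pos: [0.5024, 0.0152, 0.292]
tool_rot: [-0.001, 0.077, 0.997, -0.0]
contact_force: [-0.1, 0.2, 0.0]
gripper_width: 0.327
```

```bash
python3 st.py; python3 tab.py w16; python3 fit.py w16|grep wall; python3 parts.py w16;python3 - <<'E'
from h import *
p,d=grab_frame("scene"); crop(p,(170,130,370,280),4,"pics/s16.png"); cv2.imwrite("pics/s16f.png",p)
E
```

```text
t 63.1 pos [0.5024 0.0152 0.292 ] yaw 1.4158 q6 -1.534 F [-0.1  0.2  0. ] M [-0.03  0.05 -0.03] w 0.327
deck strip (array([ 0.0004069 , -0.00013403,  0.03916063]), np.float64(0.9905930470347648), 2445)
tray ((-0.0027594678103923798, -0.0014801472425460815), (0.08051566034555435, 0.1993851363658905), 0.258556991815567) (array([-0.03688546, -0.00247918,  0.07738341]), np.float64(0.3257343270495397), 2281)
r green 149 [[0.0977, 0.0629, 0.049], [0.101, 0.0905, 0.0525], [0.1088, 0.1069, 0.0557]]
   white 2479 [315.2 245.5] [0.0766 0.0534 0.0392]
   white 47 [338.2 268.6] [0.1038 0.0848 0.0563]
   white 31 [343.4 273.6] [0.1214 0.0967 0.039 ]
n green 226 [[0.0285, 0.1348, 0.0481], [0.047, 0.1399, 0.0516], [0.0802, 0.1475, 0.0557]]
   white 3312 [375.2 223. ] [0.0422 0.1347 0.0414]
   white 45 [382.4 235.4] [0.0538 0.1411 0.0564]
wall -1 691 y [-0.1003  0.0973] x outer/inner [-0.0344 -0.0322 -0.0244] slope [ 0.0011 -0.0316] z 0.07883560565336073
wall 1 563 y [-0.1     0.0977] x outer/inner [0.0241 0.0284 0.0315] slope [-0.0004  0.0287] z 0.07895386213416344
731 [-0.0022 -0.0449] [0.081  0.0122] 0.2 [0.0949 0.0963]
679 [-0.0024 -0.0008] [0.0109 0.0809] 89.8 [0.095  0.0963]
727 [-0.0024  0.0428] [0.081  0.0122] 0.1 [0.095  0.0963]
362 [-0.0016 -0.0885] [0.0123 0.0354] 89.6 [0.0969 0.0984]
357 [-0.002   0.0862] [0.0122 0.0354] 89.5 [0.0968 0.0983]
```

View pics/w16.png

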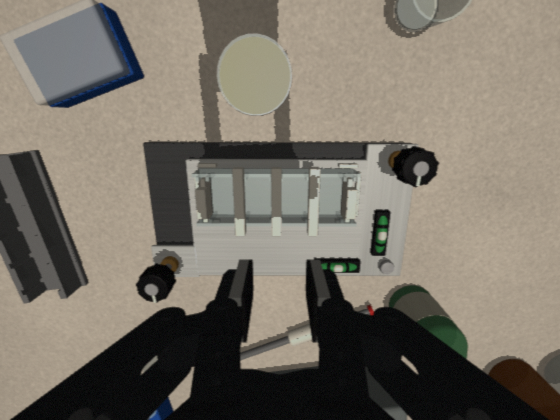

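View pics/s16.png

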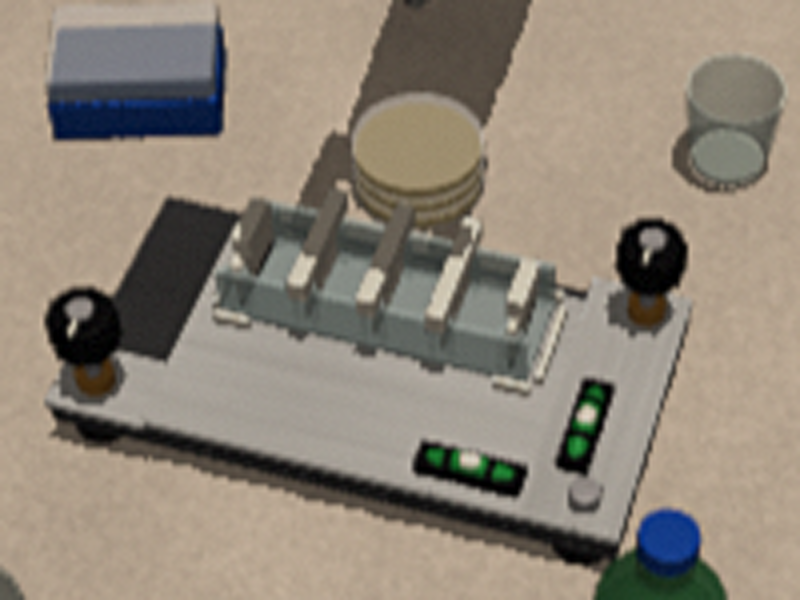

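```bash
python3 -c "
from plant import ticket; print(ticket.job_done())"
```

```text
the job is handed in; nothing more can be done
None
```

The gel caster is ready for pouring, and I handed the job in at about 63 s of the 210 s allowed. `job_done()` gives no verdict, so the checks below are my own.

**What I did**
- I set the tray down between the white stops.
- I turned knob_n about 3.5 rad and knob_r about 1.05 rad, both clockwise, to level the table.
- I moved both gates into the tray's end slots. The rack held three combs, and each went into its own middle slot.

**Last wrist-camera readings before handing in**

| Check | Reading | Limit |
|---|---|---|
| Deck slope | under 0.0005 rad both ways, both bubbles between their marks | 0.009 rad |
| Tray centre | about 1.5 mm from the bed's centre | 6 mm |
| Gate tops | 57.7 mm above the deck | 58 mm when fully home |
| Comb tops | 55.8 mm above the deck | 56 mm when fully home |
| Gates and combs, position in slot | within about 1 mm of slot centre | 5 mm |
| Gripper | open and clear of everything | – |

**Disagreements and side effects**
- Closer views during the work gave deck slopes up to 0.003 rad. That is still well inside the limit.
- The rack slid a few millimetres as I lifted parts out.
- The bystanders look undisturbed in the last pictures, but I did not measure them.

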